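# Scrap the test bars, ease the sprung flap shut and pin it

## Robot

A 6-joint arm with a two-finger parallel gripper is mounted at the origin on a cart in front of the work surface, level with it; the furniture and walls round the work are solid. World frame = base frame: x ahead of the robot, y to its left, z up, the work surface at z = 0. Lengths are in mm, angles in degrees, forces in N, time in s.
With the tool pointing down it reaches from about 350 to 850 mm from the base axis. Payload 8.1 kg.
Tool frame: the origin (TCP) lies at the very end of the fingers, on their centre line; the grasp point (between the pads) lies 19 mm behind it; z points along the fingers, y is the line along which they close (so a half turn about z gives the same grasp; the last joint's range is limited). The gripper opens to 85 mm and grips with 20 to 120 N. Pads are 22 mm wide; open, the fingers measure 114 mm over their backs; the gripper's body (76 mm by 85 mm) begins 54 mm behind the grasp point. The pads swing forward as they close: fully open they stand 13 mm farther back than shut.
Start: joints at [72.227, 7.471, 85.268, -0, 87.261, -4.893], TCP at [133.724, 584.913, 231.292] pointing down, gripper open.
Joint ranges: [-169.43, 169.43], [-51.17, 129.36], [1.28, 143.12], [-76.62, 256.62], [0, 156.53], [-152.29, 152.29]. Speed limits (degrees/s): [136.94, 136.94, 159.86, 180, 180, 180].

## Interface

Orientations are given as [roll, pitch, yaw] about the fixed x, y, z axes, in that order (R = Rz(yaw) Ry(pitch) Rx(roll)).
In Python, from bench import * gives the robot as it stands.
- The arm moves only by the tool play_rows, never from a script. Its argument "increments" is a list of rows, each a list of 3 entries, a list of its own where there are three numbers: the gripper's target within -1 to 1 (fully open at 1, half-way at 0, shut at -1), then the shift along the tool's x, y, z in mm, then the turn about the tool's z in rad. A call has 1 to 12 rows; each row shifts and turns the commanded pose from where the row before left it, along the tool's axes as they then stand; what a row does not reach is not made up. A row lasts 1/12 s, in which the tool goes at most 41.7 mm and 7.16 degrees, less where a joint would pass 70% of its speed; a pose out of reach is approached as far as the arm can. A call is refused whole if a number of a shift passes 41.7 or a number of a turn 0.125, either way. A call with a gripper value outside its range is refused whole. The fingers move at their own pace and stop on an object; "force" is the grip in N (left out, the last holds). Time passes only in rows, so rows that do not move let the fingers close. It gives the time, the measured TCP pose, the force, the opening and the grip force at its end, in the units of the state.
- sense(): the state, without advancing time (a new reading comes with each control period).
- snapshot(name): name is "scene" or "top" or "wrist"; returns a dict with "color" (400x640x3 uint8, red, green, blue), "intrinsics" (3x3 intrinsics, pixels), "k1" (the pictures are not rectified: a ray, as slopes to the right and down, at radius r is drawn at 1 + k1 r^2 times it, then the intrinsics apply), "world_from_camera" (4x4, takes a point from camera to world coordinates). Camera axes: x right, y down, z forward; pixel columns grow to the right and rows downward; lengths in mm; the calibration is good to about 2 mm. A picture is of the moment at which its call begins. There is no depth.
- hand_in(): hands the job in; it is judged then, once.
Trained networks look in a picture, given as the dict that the camera call returned (one of the last four; its "shot" number tells which), for a name from the list of things; names that differ only in an ending like _2 or _b are one class to them, and where a whole thing is asked for, a point or a joint stands for the part that bears it (a point fixed in the world has none). Each returns a list of dicts, best first, with "p" (0 to 1); they miss things now and then, are a little off and sometimes report something else, mostly with a low value. They report only what shows in the picture. A call takes as long as a camera call. They do not tell look-alikes from the thing itself.
- find_in(query, picture): "xyz" ([x, y, z] in mm, in the coordinates of the camera as it stood for that picture, good to about 4 mm: the middle of the surface that is visible of it).
- regions_of(query, picture): "mask" (400x640 bool, what is visible of it).
- pinpoint(query, picture): "xyz" ([x, y, z] in mm, in the coordinates of the camera as it stood for that picture, good to about 4 mm: a listed point, or the origin of a listed thing).
The state is a dict: "time": time; "joint_pos": joint angles; "qd": joint speeds; "joint_efforts": joint torques, N m; "tool_pos": TCP position; "tcp_rot": TCP orientation; "ft_force": force on the tool from outside, world axes, zero at the start; "wrist_torque": the same for the moment, N m; "finger_gap": finger opening in mm; "grip_force": force on a finger pad.
Only numpy, scipy, OpenCV 4.12 (cv2) and the standard library are available. Lean on these libraries where they do the work, as an engineer would, in place of code of your own. Each camera call takes 0.05 s, during which the arm holds its last target. There are 200 camera calls.

## Task

Open the flap of the scrap bin until it leans back and stays open by itself, and put all the tensile test bars lying on the worktop into the bin. Then close the flap by its handle, easing it all the way down against its spring without ever letting it slam, and lock it: take the lock pin from its stand and push it fully home, down through the flap's tongue and the bin's lug. Leave the printed gear where it is.

Things in the scene. Friction and masses are not known exactly. Their poses are not given: they have to be found in the camera images.
- bin: the scrap bin, a grey open-topped sheet-steel box fixed to the worktop, 120 (x) x 170 (y) x 90 mm high, walls 3 mm; origin: centre of its underside on the worktop, -x is its front (towards the robot), z up. A steel lug sticks out of its left (+y) side
- flap (a joint): hinge of the bin's steel flap, which covers the bin's whole top; rad: 0 = shut, 2.1 = open on its stop. The axis runs along the bin's y through point flap_hinge on the far top edge; the front edge swings up and back, away from the robot. A spring and the flap's weight (0.8 kg) pull it shut, so hard that it slams when let go (about 5 N at the handle near the shut position, nearly nothing when upright); only when leaned back beyond about 1.85 does it stay open by itself
- handle (a point): centre of the flap's handle, a round bar of 12 mm diameter, 90 mm long along the bin's y, held 42 mm in front of the flap's front edge by an arm at each end (82 mm clear between the arms). It moves with the flap, 164 mm from the hinge axis; when shut it is 93 mm above the worktop and 44 mm in front of the bin's front wall
- flap_hinge (a point): point on the hinge axis of the flap, mid-width, 93 mm above the worktop, 60 mm behind the bin's centre; its x, y, z axes are the bin's (fixed to the bin)
- lock_hole (a point): centre of the mouth of the lock hole on the bin's left side (fixed to the bin, axes as the bin's): a round vertical hole of 16 mm diameter, 111 mm left (+y) of the bin's centre line and 20 mm in front of its centre. When the flap is shut, the hole runs through the flap's tongue (5 mm thick, its top 95.5 mm above the worktop, at this point) and, 6.5 mm under it, through the bin's lug (8 mm thick); free space below
- lock_pin: the lock pin, steel, upright in its stand at the start: shaft 12 mm in diameter and 48 mm long with a tapered tip, pointing down; on it a flange of 32 mm diameter, 4 mm thick; above that a round black grip, 22 mm in diameter and 41 mm tall. Origin: centre of the flange's underside (where the shaft begins), z up along the pin; 0.12 kg. Fully home = the flange lies on the tongue, so that the origin is at point lock_hole
- pin_stand: aluminium block 60 x 60 x 60 mm fixed to the worktop left of the bin, with an upright hole of 16 mm through its middle, in which the pin stands with its flange on the top; origin: centre of its underside
- bar_0: a printed bronze-coloured tensile test bar (dog-bone), 12 x 60 mm, 8 mm thick, lying flat; 20 g. Origin: centre of its underside; y runs along its 60 mm length, x across its 12 mm width. There are two to four of these bars on the worktop, to the right of the bin; the ones that are absent read None
- bar_1: a printed bronze-coloured tensile test bar (dog-bone), 12 x 60 mm, 8 mm thick, lying flat; 20 g. Origin: centre of its underside; y runs along its 60 mm length, x across its 12 mm width. There are two to four of these bars on the worktop, to the right of the bin; the ones that are absent read None
- bar_2: a printed bronze-coloured tensile test bar (dog-bone), 12 x 60 mm, 8 mm thick, lying flat; 20 g. Origin: centre of its underside; y runs along its 60 mm length, x across its 12 mm width. There are two to four of these bars on the worktop, to the right of the bin; the ones that are absent read None
- bar_3: a printed bronze-coloured tensile test bar (dog-bone), 12 x 60 mm, 8 mm thick, lying flat; 20 g. Origin: centre of its underside; y runs along its 60 mm length, x across its 12 mm width. There are two to four of these bars on the worktop, to the right of the bin; the ones that are absent read None
- gear: a printed bronze gear, 34 mm in diameter, 10 mm tall, lying among the bars; a good part, to be left alone. Origin: centre of its underside
Mind the look-alikes: they are no part of the job. What is shaped like the lock_pin but brown is not meant.

How it is judged:
By the outcome, as a careful person would: the job done as asked, in the order asked, and still so for the second after the job is handed in, with the robot touching nothing.
Of bar_0, bar_1, bar_2, bar_3 only 2 to 4 are there at a start; the rules pass over those that are not, and their reading is None.
At some moment in a run one of bar_0, bar_1, bar_2, bar_3 may be knocked a few centimetres aside while the robot is not near it.
It also fails if it takes over 210 s, if anything falls off the work surface, if the arm or the gripper's body presses on something with over 40 N, if the wrist force passes 120 N, or if a joint passes its speed limit or range.

## Working session

There is one attempt and no reset: what is moved stays moved. The work goes in short steps, Python scripts to look and compute and a tool call to move; the robot and the scene stay as the last step left them, time stands still between calls to the robot, and variables do not carry over. Pictures are saved under pics/ and viewed, at most 14 in all, crops included, and the job is handed in when it is done.

Besides the shell and the picture viewer there is one more tool, called after "Emit:" by a JSON object that holds its "method" and its "body", one argument or row to a line. play_rows: Moves the arm, as the interface text tells. Its arguments: {"type":"object","properties":{"increments":{"type":"array","items":{"type":"array"}},"force":{"type":"number"}},"required":["increments"]}

```bash
ls; mkdir -p pics; cat > h.py <<'E'
from bench import *
import numpy as np, cv2
def w(p,xyz):
    T=np.array(p["world_from_camera"]); return (T@np.append(xyz,1))[:3]
def px(p,X):
    T=np.linalg.inv(np.array(p["world_from_camera"])); c=(T@np.append(X,1))[:3]
    s=c[:2]/c[2]; s=s*(1+p["k1"]*(s@s)); K=np.array(p["intrinsics"]); return (K@np.append(s,1))[:2].round(0)
def save(p,n): cv2.imwrite("pics/"+n+".png",cv2.cvtColor(p["color"],cv2.COLOR_RGB2BGR))
E
python3 - <<'E'
from h import *
s=sense(); print(s)
for n in ("scene","top"):
    p=snapshot(n); save(p,n+"0"); print(n,np.array(p["world_from_camera"]).round(2).tolist())
    for q in ("bin","handle","flap_hinge","lock_hole","lock_pin","pin_stand","bar_0","gear"):
        for d in pinpoint(q,p)[:6]:
            X=w(p,d["xyz"]); print(q,round(d["p"],2),X.round(0),px(p,X))
E
```

```text
pics
{'time': 0.0, 'joint_pos': array([ 7.22278343e+01,  7.51568823e+00,  8.53303867e+01, -8.74860805e-04,
        8.72611721e+01, -4.89464946e+00]), 'qd': array([-0.01905774, -0.05658127,  0.03177256,  0.05101706,  0.09642267,
        0.01831266]), 'joint_efforts': array([ 1.30258257e-03, -5.69417202e+01, -5.00543261e+01, -1.82362955e-04,
        1.51286193e-02,  8.41163614e-05]), 'tool_pos': array([133.54994378, 584.37731982, 230.22777012]), 'tcp_rot': array([-1.79893070e+02, -8.28013238e-03,  1.67122519e+02]), 'ft_force': array([-0.18116072, -0.81984006,  0.01376258]), 'wrist_torque': array([ 0.01423907,  0.08038392, -0.01174059]), 'grip_force': 0.0, 'finger_gap': 85.50190386283023}
scene [[-0.86, -0.36, 0.36, 109.21], [-0.51, 0.59, -0.62, 837.47], [0.01, -0.72, -0.69, 923.76], [0.0, 0.0, 0.0, 1.0]]
bin 0.57 [538.  86.   2.] [322. 231.]
bin 0.26 [525. 395.  -1.] [260. 314.]
handle 0.95 [435.  63.  90.] [360. 218.]
flap_hinge 0.72 [595. 100.  92.] [301. 204.]
lock_hole 0.71 [495. 188.  97.] [316. 237.]
lock_pin 0.75 [610. 304.  49.] [253. 261.]
lock_pin 0.72 [ 489. -255.   -1.] [38
[... 405 characters left out ...]
80.27], [0.0, -0.2, -0.98, 1200.61], [0.0, 0.0, 0.0, 1.0]]
bin 0.85 [543.  88.  -1.] [317. 208.]
handle 0.77 [438.  64.  94.] [329. 245.]
flap_hinge 0.72 [600.  93.  93.] [314. 177.]
lock_hole 0.82 [494. 186.  94.] [275. 223.]
lock_pin 0.67 [668. 250.  50.] [250. 157.]
lock_pin 0.66 [612. 309.  51.] [226. 180.]
lock_pin 0.51 [522. 407.  61.] [183. 217.]
lock_pin 0.51 [592. 240.  49.] [254. 187.]
lock_pin 0.44 [434.  65.  92.] [329. 246.]
pin_stand 0.61 [526. 400.   3.] [193. 219.]
pin_stand 0.36 [524. 401.  63.] [185. 216.]
bar_0 0.59 [ 488. -259.    1.] [457. 223.]
bar_0 0.42 [ 567. -160.   -1.] [415. 194.]
bar_0 0.41 [ 476. -158.   -2.] [417. 230.]
gear 0.44 [ 582. -261.   -4.] [453. 187.]
```

View pics/scene0.png

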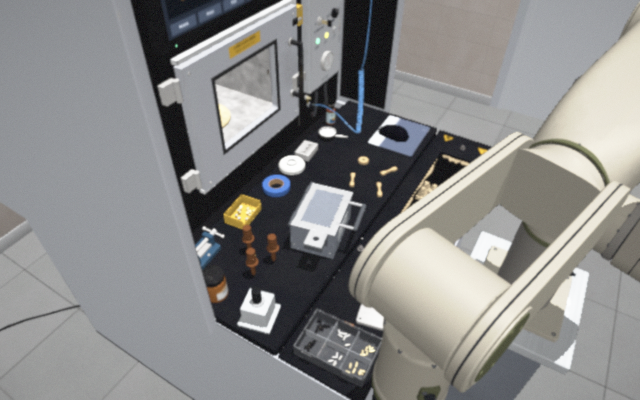

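View pics/top0.png

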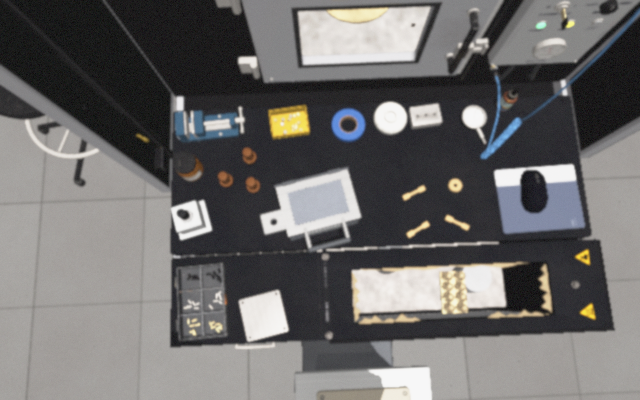

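Scene picture (scene0): bin at (325,220), handle (358,215), and black pin in the white stand (257,300). The brown look-alikes are at (249,234), (252,262) and (272,246). The bars are at (352,180), (389,171) and (379,189), and the gear at (363,160).

Candidates in top0:
- **Pin:** black at (183,214), in the stand. The brown ones at (249,156), (225,179) and (252,184) are not meant, so I choose the black one.
- **Bars:** (414,192), (418,229) and (457,222). The round thing at (455,185) is the gear.

Next I turn the gripper, move it over to the bin, and check one close crop.

Emit:
{"method": "play_rows", "body": {
  "increments": [
    [1, [0, 0, -6], 0.096],
    [1, [0, 0, -6], 0.096],
    [1, [0, 0, -6], 0.096],
    [1, [0, 0, -6], 0.096],
    [1, [0, 0, -6], 0.096],
    [1, [0, 0, -6], 0.096],
    [1, [0, 0, -6], 0.096],
    [1, [0, 0, -6], 0.096],
    [1, [0, 0, -6], 0.096],
    [1, [0, 0, -6], 0.096],
    [1, [0, 0, -6], 0.096],
    [1, [0, 0, -6], 0.096]
  ]
}}

```text
time: 1.9
tool_pos: [133.7, 584.9, 303.6]
tcp_rot: [-180.0, 0.0, 100.8]
ft_force: [-0.5, -0.1, 0.4]
finger_gap: 85.3
grip_force: 0.0
```

Emit:
{"method": "play_rows", "body": {
  "increments": [
    [1, [-31, 9, 0], 0],
    [1, [-31, 9, 0], 0],
    [1, [-31, 9, 0], 0],
    [1, [-31, 9, 0], 0],
    [1, [-31, 9, 0], 0],
    [1, [-31, 9, 0], 0],
    [1, [-31, 9, 0], 0],
    [1, [-31, 9, 0], 0],
    [1, [-31, 9, 0], 0]
  ]
}}

```text
time: 2.65
tool_pos: [267.3, 325.4, 303.4]
tcp_rot: [180.0, -0.0, 101.1]
ft_force: [0.4, 0.9, 0.8]
finger_gap: 85.5
grip_force: 0.0
```

Emit:
{"method": "play_rows", "body": {
  "increments": [
    [1, [-31, 9, 0], 0],
    [1, [-31, 9, 0], 0],
    [1, [-31, 9, 0], 0],
    [1, [-31, 9, 0], 0],
    [1, [-31, 9, 0], 0],
    [1, [-31, 9, 0], 0],
    [1, [-31, 9, 0], 0],
    [1, [-31, 9, 0], 0],
    [1, [-31, 9, 0], 0],
    [1, [0, 0, 0], 0],
    [1, [0, 0, 0], 0]
  ]
}}

```text
time: 3.57
tool_pos: [400.6, 67.2, 303.2]
tcp_rot: [-180.0, -0.0, 100.9]
ft_force: [0.3, 0.2, -0.1]
finger_gap: 85.4
grip_force: 0.0
```

```bash
python3 - <<'E'
from h import *
s=sense(); print(s["time"],s["tool_pos"],s["tcp_rot"])
ps=[]
for n in ("wrist","top","scene"):
    p=snapshot(n); ps.append(p); print(n,np.array(p["world_from_camera"]).round(2).tolist())
    for q in ("bin","handle","flap_hinge","lock_hole","bar_0","gear","lock_pin","pin_stand"):
        for d in pinpoint(q,p)[:6]:
            X=w(p,d["xyz"]); print(q,round(d["p"],2),X.round(0),px(p,X))
save(ps[0],"wrist1")
a=ps[1]["color"][140:250,165:500]
a=cv2.resize(a,None,fx=2.3,fy=2.3,interpolation=2); b=cv2.resize(ps[0]["color"],(480,300))
c=np.zeros((a.shape[0]+300,max(a.shape[1],480),3),np.uint8); c[:a.shape[0],:a.shape[1]]=a; c[a.shape[0]:,:480]=b
save({"color":c},"comb1")
E
```

```text
3.5667 [400.63459116  67.17195861 303.22630559] [-1.79983780e+02 -4.07720365e-03  1.00895959e+02]
wrist [[0.98, 0.18, 0.05, 387.62], [0.19, -0.95, -0.25, 131.88], [-0.0, 0.26, -0.97, 446.13], [0.0, 0.0, 0.0, 1.0]]
bin 0.92 [537.  85.  -3.] [421. 169.]
handle 0.67 [440.  62.  90.] [357. 187.]
flap_hinge 0.83 [600. 100.  94.] [505. 181.]
lock_hole 0.82 [493. 194.  95.] [436.  73.]
bar_0 0.66 [ 476. -157.    5.] [344. 314.]
bar_0 0.63 [ 569. -156.    2.] [401. 322.]
lock_pin 0.91 [666. 253.  47.] [576.  59.]
lock_pin 0.77 [593. 244.  46.] [515.  53.]
lock_pin 0.43 [438.  65.  92.] [356. 185.]
top [[-0.04, -0.98, 0.2, 312.15], [-1.0, 0.04, -0.01, 80.27], [0.0, -0.2, -0.98, 1200.61], [0.0, 0.0, 0.0, 1.0]]
flap_hinge 0.83 [600.  97.  91.] [312. 177.]
lock_hole 0.8 [497. 190.  95.] [273. 221.]
bar_0 0.63 [ 477. -159.   -3.] [417. 230.]
bar_0 0.42 [ 488. -261.   -3.] [457. 223.]
bar_0 0.4 [ 569. -158.    1.] [414. 193.]
gear 0.54 [ 583. -263.   -2.] [454. 186.]
lock_pin 0.71 [613. 305.  47.] [227. 180.]
lock_pin 0.59 [523. 405.  64.] [184. 217.]
lock_pin 0.49 [668. 253.  51.] [248. 157.]
loc
[... 193 characters left out ...]
 217.]
flap_hinge 0.75 [597.  97.  93.] [301. 202.]
flap_hinge 0.23 [ 487. -259.    2.] [389. 171.]
lock_hole 0.8 [495. 189.  94.] [316. 238.]
lock_hole 0.48 [438.  61.  89.] [359. 217.]
bar_0 0.73 [529. 402.  59.] [255. 301.]
bar_0 0.58 [ 571. -156.    2.] [351. 180.]
bar_0 0.38 [ 478. -163.   -2.] [378. 190.]
gear 0.61 [498. 191.  98.] [314. 237.]
gear 0.56 [ 582. -264.   -0.] [363. 162.]
lock_pin 0.59 [671. 244.  49.] [248. 237.]
lock_pin 0.52 [615. 307.  49.] [251. 261.]
lock_pin 0.51 [525. 402.  59.] [256. 302.]
lock_pin 0.45 [593. 244.  49.] [272. 249.]
pin_stand 0.68 [524. 398.   1.] [260. 315.]
pin_stand 0.33 [526. 402.  59.] [256. 302.]
pin_stand 0.26 [ 584. -265.   -3.] [363. 162.]
```

View pics/comb1.png

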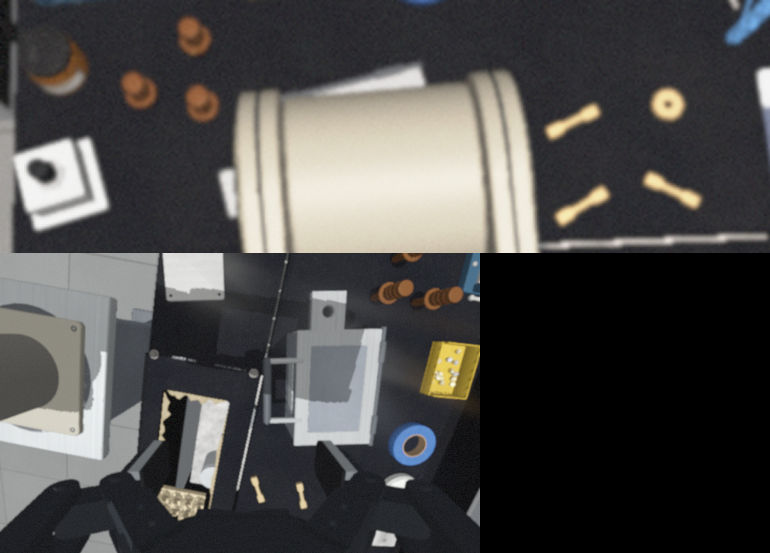

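The crop shows the black pin on the white stand at crop (42,170). The brown pins are at (193,35), (138,90) and (202,103). There are three bars, at (573,120), (582,205) and (672,190), with the gear at (667,103). The wrist view shows the bin with its handle at the left. Fitting these gives a bin centre of (539.3, 85.4) and a yaw of 12.2°. I move over the handle next.

Emit:
{"method": "play_rows", "body": {
  "increments": [
    [-0.2, [0, 0, 15], -0.023],
    [-0.2, [-1.5, 4, 15], 0],
    [-0.2, [-1.5, 4, 15], 0],
    [-0.2, [-1.5, 4, 15], 0],
    [-0.2, [-1, 4, 15], 0],
    [-0.2, [-1, 4, 15], 0],
    [-0.2, [-1, 4, 15], 0],
    [-0.2, [-1, 4, 15], 0],
    [-0.2, [-1, 4, 15], 0],
    [-0.2, [-1, 4, 15], 0],
    [-0.2, [-1, 3.4, 0], 0],
    [-0.2, [0, 0, 0], 0]
  ]
}}

```text
time: 5.92
tool_pos: [441.0, 65.8, 152.8]
tcp_rot: [-179.9, -0.0, 102.4]
ft_force: [0.4, -0.4, 0.7]
finger_gap: 34.5
grip_force: 0.0
```

```bash
python3 - <<'E'
from h import *
s=sense(); print(s["time"],s["tool_pos"],s["tcp_rot"],s["finger_gap"])
for n in ("wrist","wrist"):
    p=snapshot(n)
    for q in ("bin","handle","flap_hinge","lock_hole"):
        for d in pinpoint(q,p)[:1]:
            X=w(p,d["xyz"]); print(q,round(d["p"],2),X.round(1),px(p,X))
save(p,"w2")
E
```

```text
5.9167 [440.95775857  65.76840693 152.76209388] [-1.79896030e+02 -1.67028476e-02  1.02426724e+02] 34.47016871579142
bin 0.68 [541.6  83.5  -2.3] [432. 192.]
handle 0.8 [439.8  63.5  91.9] [322. 221.]
flap_hinge 0.86 [599.   98.6  92. ] [563. 221.]
lock_hole 0.94 [491.9 195.3  94.4] [460.  26.]
bin 0.82 [536.3  83.9   0. ] [425. 190.]
handle 0.86 [437.9  60.8  93.3] [317. 224.]
flap_hinge 0.59 [597.8 101.5  95.2] [563. 216.]
lock_hole 0.95 [492.1 190.5  96.7] [457.  35.]
```

View pics/w2.png

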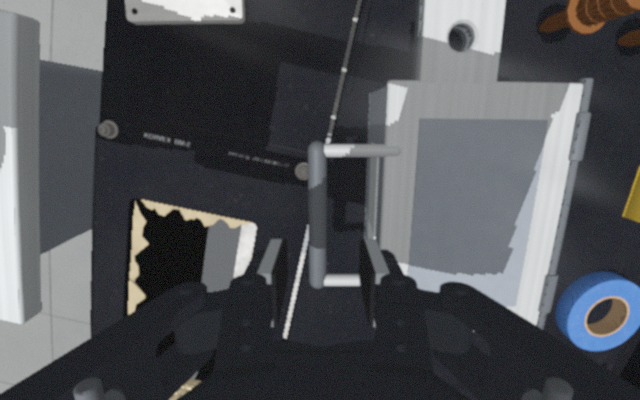

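The wrist view shows the bar upright in the image at column 318, rows 145–287, with the lock hole at (460,37). It lies between the fingers and the yaw is aligned. I go down over it.

Emit:
{"method": "play_rows", "body": {
  "increments": [
    [-0.2, [-1, -3, 0], 0],
    [-0.2, [0, 0, 10], 0],
    [-0.2, [0, 0, 10], 0],
    [-0.2, [0, 0, 10], 0],
    [-0.2, [0, 0, 10], 0],
    [-0.2, [0, 0, 10], 0],
    [-0.2, [0, 0, 10], 0],
    [-0.2, [0, 0, 10], 0],
    [-0.2, [0, 0, 8], 0],
    [-0.2, [0, 0, 0], 0],
    [-0.2, [0, 0, 0], 0]
  ]
}}

```text
time: 7.33
tool_pos: [438.1, 64.2, 74.7]
tcp_rot: [-179.9, -0.0, 102.4]
ft_force: [0.1, -0.6, 0.1]
finger_gap: 34.0
grip_force: 0.0
```

Emit:
{"method": "play_rows", "body": {
  "increments": [
    [-1, [0, 0, 0], 0],
    [-1, [0, 0, 0], 0],
    [-1, [0, 0, 0], 0],
    [-1, [0, 0, 0], 0],
    [-1, [0, 0, 0], 0],
    [-1, [0, 0, 0], 0],
    [-1, [0, 0, 0], 0],
    [-1, [0, 0, 0], 0]
  ],
  "force": 35
}}

```text
time: 8.0
tool_pos: [438.5, 64.2, 75.4]
tcp_rot: [-180.0, 0.0, 102.4]
ft_force: [-4.3, -1.8, 3.4]
finger_gap: 10.6
grip_force: 34.7
```

```bash
python3 - <<'E'
import numpy as np
t=np.arange(0,41)*.05
y=np.diff(-164*np.cos(t)).round(1); z=-np.diff(164*np.sin(t)).round(1)
r=[[-1,[0,float(a),float(b)],0] for a,b in zip(y,z)]
for i in range(0,40,10): print(r[i:i+10])
E
```

```text
[[-1, [0, 0.2, -8.2], 0], [-1, [0, 0.6, -8.2], 0], [-1, [0, 1.0, -8.1], 0], [-1, [0, 1.4, -8.1], 0], [-1, [0, 1.8, -8.0], 0], [-1, [0, 2.2, -7.9], 0], [-1, [0, 2.6, -7.8], 0], [-1, [0, 3.0, -7.6], 0], [-1, [0, 3.4, -7.5], 0], [-1, [0, 3.7, -7.3], 0]]
[[-1, [0, 4.1, -7.1], 0], [-1, [0, 4.5, -6.9], 0], [-1, [0, 4.8, -6.6], 0], [-1, [0, 5.1, -6.4], 0], [-1, [0, 5.4, -6.1], 0], [-1, [0, 5.7, -5.9], 0], [-1, [0, 6.0, -5.6], 0], [-1, [0, 6.3, -5.3], 0], [-1, [0, 6.5, -4.9], 0], [-1, [0, 6.8, -4.6], 0]]
[[-1, [0, 7.0, -4.3], 0], [-1, [0, 7.2, -3.9], 0], [-1, [0, 7.4, -3.5], 0], [-1, [0, 7.6, -3.2], 0], [-1, [0, 7.7, -2.8], 0], [-1, [0, 7.8, -2.4], 0], [-1, [0, 8.0, -2.0], 0], [-1, [0, 8.0, -1.6], 0], [-1, [0, 8.1, -1.2], 0], [-1, [0, 8.2, -0.8], 0]]
[[-1, [0, 8.2, -0.4], 0], [-1, [0, 8.2, 0.0], 0], [-1, [0, 8.2, 0.4], 0], [-1, [0, 8.2, 0.9], 0], [-1, [0, 8.1, 1.3], 0], [-1, [0, 8.0, 1.7], 0], [-1, [0, 7.9, 2.1], 0], [-1, [0, 7.8, 2.5], 0], [-1, [0, 7.7, 2.8], 0], [-1, [0, 7.5, 3.2], 0]]
```

Emit:
{"method": "play_rows", "body": {
  "increments": [
    [-1, [0, 0.2, -8.2], 0],
    [-1, [0, 0.6, -8.2], 0],
    [-1, [0, 1.0, -8.1], 0],
    [-1, [0, 1.4, -8.1], 0],
    [-1, [0, 1.8, -8.0], 0],
    [-1, [0, 2.2, -7.9], 0],
    [-1, [0, 2.6, -7.8], 0],
    [-1, [0, 3.0, -7.6], 0],
    [-1, [0, 3.4, -7.5], 0],
    [-1, [0, 3.7, -7.3], 0]
  ]
}}

```text
time: 8.83
tool_pos: [456.0, 68.0, 154.2]
tcp_rot: [-179.7, 0.0, 102.4]
ft_force: [-11.1, -6.5, -0.1]
finger_gap: 10.3
grip_force: 34.3
```

Emit:
{"method": "play_rows", "body": {
  "increments": [
    [-1, [0, 4.1, -7.1], 0],
    [-1, [0, 4.5, -6.9], 0],
    [-1, [0, 4.8, -6.6], 0],
    [-1, [0, 5.1, -6.4], 0],
    [-1, [0, 5.4, -6.1], 0],
    [-1, [0, 5.7, -5.9], 0],
    [-1, [0, 6.0, -5.6], 0],
    [-1, [0, 6.3, -5.3], 0],
    [-1, [0, 6.5, -4.9], 0],
    [-1, [0, 6.8, -4.6], 0]
  ]
}}

```text
time: 9.67
tool_pos: [511.0, 80.0, 218.0]
tcp_rot: [-179.9, 0.0, 102.4]
ft_force: [-20.3, -5.2, 26.1]
finger_gap: 10.9
grip_force: 37.0
```

Emit:
{"method": "play_rows", "body": {
  "increments": [
    [-1, [0, 7.0, -4.3], 0],
    [-1, [0, 7.2, -3.9], 0],
    [-1, [0, 7.4, -3.5], 0],
    [-1, [0, 7.6, -3.2], 0],
    [-1, [0, 7.7, -2.8], 0],
    [-1, [0, 7.8, -2.4], 0],
    [-1, [0, 8.0, -2.0], 0],
    [-1, [0, 8.0, -1.6], 0],
    [-1, [0, 8.1, -1.2], 0],
    [-1, [0, 8.2, -0.8], 0]
  ]
}}

```text
time: 10.5
tool_pos: [588.3, 97.0, 241.8]
tcp_rot: [179.8, 0.0, 102.4]
ft_force: [-3.2, -3.0, 8.2]
finger_gap: 10.5
grip_force: 37.6
```

Emit:
{"method": "play_rows", "body": {
  "increments": [
    [-1, [0, 8.2, -0.4], 0],
    [-1, [0, 8.2, 0.0], 0],
    [-1, [0, 8.2, 0.4], 0],
    [-1, [0, 8.2, 0.9], 0],
    [-1, [0, 8.1, 1.3], 0],
    [-1, [0, 8.0, 1.7], 0],
    [-1, [0, 7.9, 2.1], 0],
    [-1, [0, 7.8, 2.5], 0],
    [-1, [0, 7.7, 2.8], 0],
    [-1, [0, 7.5, 3.2], 0],
    [-1, [0, 0, 0], 0]
  ]
}}

```text
time: 11.42
tool_pos: [666.5, 114.2, 223.7]
tcp_rot: [180.0, 0.0, 102.4]
ft_force: [3.0, -3.9, 2.0]
finger_gap: 10.6
grip_force: 39.8
```

Emit:
{"method": "play_rows", "body": {
  "increments": [
    [-0.2, [0, 0, 0], 0],
    [-0.2, [0, 0, 0], 0],
    [-0.2, [0, 0, 0], 0],
    [-0.2, [0, 0, 0], 0],
    [-0.2, [0, 0, -5], 0],
    [-0.2, [0, 0, -10], 0],
    [-0.2, [0, 0, -15], 0],
    [-0.2, [0, 0, -15], 0],
    [-0.2, [0, 0, -15], 0],
    [-0.2, [0, 0, -15], 0]
  ]
}}

```text
time: 12.25
tool_pos: [665.0, 114.2, 301.9]
tcp_rot: [179.9, 0.0, 102.4]
ft_force: [-0.1, 0.6, -0.2]
finger_gap: 34.1
grip_force: 0.0
```

Emit:
{"method": "play_rows", "body": {
  "increments": [
    [1, [-22, -17, 0], 0],
    [1, [-22, -17, 0], 0],
    [1, [-22, -17, 0], 0],
    [1, [-22, -17, 0], 0],
    [1, [-22, -17, 0], 0],
    [1, [-22, -17, 0], 0],
    [1, [-22, -17, 0], 0],
    [1, [-22, -17, 0], 0],
    [1, [-22, -17, 0], 0],
    [1, [-22, -17, 0], 0],
    [1, [-22, -17, 0], 0],
    [1, [-22, -17, 0], 0]
  ]
}}

```text
time: 13.25
tool_pos: [522.0, -188.7, 301.2]
tcp_rot: [179.9, 0.1, 102.4]
ft_force: [0.6, -0.2, 0.1]
finger_gap: 85.2
grip_force: 0.0
```

```bash
python3 - <<'E'
from h import *
s=sense(); print(s["time"],s["tool_pos"],s["tcp_rot"],s["finger_gap"])
for n in ("wrist","top"):
    p=snapshot(n); save(p,n+"3")
    for q in ("bar_0","gear"):
        for d in pinpoint(q,p)[:5]:
            X=w(p,d["xyz"]); print(n,q,round(d["p"],2),X.round(1),px(p,X))
    if n=="top":
        for d in pinpoint("handle",p)[:1]: print("handle",d["p"],w(p,d["xyz"]))
    for d in regions_of("bar_0",p)[:5]:
        m=d["mask"]; ys,xs=np.nonzero(m)
        # back-project to z=8
        K=np.array(p["intrinsics"]); T=np.array(p["world_from_camera"])
        u=cv2.undistortPoints(np.c_[xs,ys].astype(np.float64)[:,None],K,np.array([p["k1"],0,0,0,0.]))[:,0]
        r=(T[:3,:3]@np.c_[u,np.ones(len(u))].T).T; X=T[:3,3]+r*((8-T[2,3])/r[:,2])[:,None]
        c,sz,a=cv2.minAreaRect(X[:,:2].astype(np.float32)); print(n,"mask",round(d["p"],2),np.round(c,1),np.round(sz,1),round(a,1),(xs.mean().round(),ys.mean().round()))
E
```

```text
13.25 [ 522.00475365 -188.66317405  301.24066862] [1.79914353e+02 5.70174536e-02 1.02439619e+02] 85.17256499335576
wrist bar_0 0.58 [ 4.875e+02 -2.574e+02 -1.000e-01] [289. 206.]
wrist bar_0 0.56 [ 567.  -157.3    1.1] [361. 149.]
wrist gear 0.64 [ 5.821e+02 -2.639e+02  1.000e-01] [353. 224.]
wrist mask 0.86 [ 487.4 -256.5] [61.1 12.9] 60.9 (np.float64(289.0), np.float64(207.0))
wrist mask 0.75 [ 568.3 -155.8] [12.  59.9] 23.8 (np.float64(362.0), np.float64(149.0))
wrist mask 0.71 [ 466.6 -129.9] [12.6 59.9] 27.2 (np.float64(291.0), np.float64(111.0))
top bar_0 0.57 [ 463.2 -132.5   -1.8] [407. 235.]
top bar_0 0.57 [ 5.687e+02 -1.599e+02  5.000e-01] [415. 194.]
handle 0.88 [682.4680964  116.57030292 234.88305289]
top mask 0.42 [ 572.1 -155.2] [12.5 56.4] 24.2 (np.float64(414.0), np.float64(192.0))
```

View pics/wrist3.png

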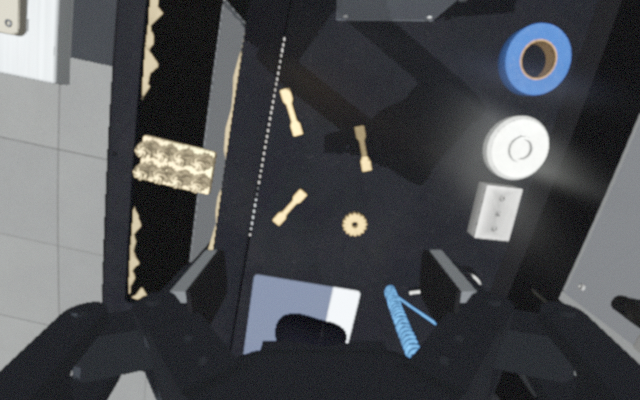

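The wrist view shows three bars at (291,111), (362,149) and (289,207), and the gear at (354,224). The bar at (291,111) has been knocked about 3 cm. The flap is resting open at its stop. I grasp the bar at (568,-156) first.

Emit:
{"method": "play_rows", "body": {
  "increments": [
    [0, [0, 0, 20], -0.066],
    [0, [0, 0, 20], -0.066],
    [0, [0, 0, 20], -0.067],
    [0, [1.3, 6.2, 20], 0],
    [0, [1.3, 6.2, 20], 0],
    [0, [1.3, 6.2, 20], 0],
    [0, [1.3, 6.2, 20], 0],
    [0, [1.3, 6.2, 20], 0],
    [0, [1.2, 6.2, 20], 0],
    [0, [1.2, 6.2, 20], 0],
    [0, [1.2, 6.2, 20], 0],
    [0, [1.2, 6.1, 20], 0]
  ]
}}

```text
time: 14.7
tool_pos: [569.5, -153.6, 58.6]
tcp_rot: [180.0, -0.0, 113.9]
ft_force: [0.6, -0.0, -0.1]
finger_gap: 42.8
grip_force: 0.0
```

Emit:
{"method": "play_rows", "body": {
  "increments": [
    [0, [0, 0, 12], 0],
    [0, [0, 0, 12], 0],
    [0, [0, 0, 12], 0],
    [0, [0, 0, 12], 0],
    [0, [0, 0, 9], 0],
    [0, [0, 0, 0], 0],
    [-1, [0, 0, 0], 0],
    [-1, [0, 0, 0], 0],
    [-1, [0, 0, 0], 0],
    [-1, [0, 0, 0], 0],
    [-1, [0, 0, 0], 0],
    [-1, [0, 0, 0], 0]
  ]
}}

```text
time: 15.7
tool_pos: [569.8, -155.1, 3.7]
tcp_rot: [179.9, 0.1, 113.8]
ft_force: [0.2, -0.4, 5.4]
finger_gap: 10.4
grip_force: 35.9
```

Emit:
{"method": "play_rows", "body": {
  "increments": [
    [-1, [0, 0, 0], 0],
    [-1, [0, 0, -10], 0],
    [-1, [0, 0, -20], 0],
    [-1, [0, 0, -20], 0],
    [-1, [0, 0, -30], 0],
    [-1, [0, 0, -30], 0],
    [-1, [0, 0, -30], 0],
    [-1, [0, 0, -20], 0],
    [-1, [0, 0, 0], 0]
  ]
}}

```text
time: 16.45
tool_pos: [571.9, -155.7, 169.5]
tcp_rot: [179.6, 0.4, 113.8]
ft_force: [0.1, -0.8, 0.7]
finger_gap: 10.4
grip_force: 35.2
```

Emit:
{"method": "play_rows", "body": {
  "increments": [
    [-1, [25.9, 7.7, 0], 0],
    [-1, [25.9, 7.7, 0], 0],
    [-1, [25.9, 7.7, 0], 0],
    [-1, [25.9, 7.7, 0], 0],
    [-1, [25.9, 7.7, 0], 0],
    [-1, [25.9, 7.7, 0], 0],
    [-1, [25.9, 7.7, 0], 0],
    [-1, [25.9, 7.7, 0], 0],
    [-1, [25.9, 7.7, 0], 0],
    [-1, [0, 0, 0], 0]
  ]
}}

```text
time: 17.28
tool_pos: [536.8, 90.7, 162.2]
tcp_rot: [-180.0, -0.1, 114.0]
ft_force: [-0.0, 0.0, 0.2]
finger_gap: 10.6
grip_force: 35.2
```

Emit:
{"method": "play_rows", "body": {
  "increments": [
    [-1, [0, 0, 20], 0],
    [-1, [0, 0, 20], 0],
    [-1, [0, 0, 20], 0],
    [-1, [0, 0, 20], 0],
    [-1, [0, 0, 20], 0],
    [-1, [0, 0, 10], 0],
    [-1, [0, 0, 0], 0],
    [-0.2, [0, 0, 0], 0],
    [-0.2, [0, 0, 0], 0],
    [-0.2, [0, 0, 0], 0],
    [-0.2, [0, 0, 0], 0],
    [-0.2, [0, 0, 0], 0]
  ]
}}

```text
time: 18.28
tool_pos: [539.0, 86.5, 53.7]
tcp_rot: [179.9, 0.0, 113.8]
ft_force: [-0.1, 0.7, 0.0]
finger_gap: 34.2
grip_force: 0.0
```

Emit:
{"method": "play_rows", "body": {
  "increments": [
    [-0.2, [0, 0, -20], 0],
    [-0.2, [0, 0, -20], 0],
    [-0.2, [0, 0, -20], 0],
    [-0.2, [0, 0, -20], 0],
    [-0.2, [0, 0, -20], 0],
    [-0.2, [0, 0, -10], 0],
    [-0.2, [0, 0, 0], 0]
  ]
}}

```text
time: 18.87
tool_pos: [540.2, 86.7, 166.1]
tcp_rot: [179.7, 0.1, 113.8]
ft_force: [0.8, -0.3, 0.1]
finger_gap: 33.9
grip_force: 0.0
```

Emit:
{"method": "play_rows", "body": {
  "increments": [
    [0, [0, 0, -5], -0.059],
    [0, [-15.9, -16.3, 0], 0],
    [0, [-15.9, -16.3, 0], 0],
    [0, [-15.9, -16.3, 0], 0],
    [0, [-15.9, -16.3, 0], 0],
    [0, [-15.9, -16.3, 0], 0],
    [0, [-15.9, -16.3, 0], 0],
    [0, [-15.9, -16.3, 0], 0],
    [0, [-15.9, -16.3, 0], 0],
    [0, [-15.9, -16.3, 0], 0],
    [0, [-15.9, -16.3, 0], 0],
    [0, [0, 0, 0], 0]
  ]
}}

```text
time: 19.87
tool_pos: [464.2, -132.2, 166.1]
tcp_rot: [-179.9, -0.0, 117.1]
ft_force: [-1.4, 0.3, 0.2]
finger_gap: 42.6
grip_force: 0.0
```

```bash
cat >> h.py <<'E'
def bars(p):
    for d in regions_of("bar_0",p)[:6]:
        ys,xs=np.nonzero(d["mask"])
        K=np.array(p["intrinsics"]); T=np.array(p["world_from_camera"])
        u=cv2.undistortPoints(np.c_[xs,ys].astype(np.float64)[:,None],K,np.array([p["k1"],0,0,0,0.]))[:,0]
        r=(T[:3,:3]@np.c_[u,np.ones(len(u))].T).T; X=T[:3,3]+r*((8-T[2,3])/r[:,2])[:,None]
        c,sz,a=cv2.minAreaRect(X[:,:2].astype(np.float32)); print("mask",round(d["p"],2),np.round(c,1),np.round(sz,1),round(a,1),(xs.mean().round(),ys.mean().round()))
E
python3 - <<'E'
from h import *
s=sense(); print(s["time"],s["tool_pos"],s["tcp_rot"],s["finger_gap"])
p=snapshot("wrist"); bars(p)
E
```

```text
19.8667 [ 464.19437976 -132.2306008   166.0825109 ] [-1.79863618e+02 -1.79686278e-02  1.17075854e+02] 42.61265603114705
mask 0.92 [543.9  72.1] [16.1 32.7] 26.8 (np.float64(516.0), np.float64(22.0))
mask 0.77 [ 466.6 -130.5] [12.7 61.2] 28.1 (np.float64(327.0), np.float64(185.0))
mask 0.57 [ 487.2 -254.2] [58.5 15.4] 59.5 (np.float64(294.0), np.float64(296.0))
```

Emit:
{"method": "play_rows", "body": {
  "increments": [
    [0, [0.5, 2, 22], 0],
    [0, [0, 0, 22], 0],
    [0, [0, 0, 22], 0],
    [0, [0, 0, 22], 0],
    [0, [0, 0, 20], 0],
    [0, [0, 0, 15], 0],
    [0, [0, 0, 12], 0],
    [0, [0, 0, 12], 0],
    [0, [0, 0, 12], 0],
    [0, [0, 0, 3], 0],
    [0, [0, 0, 0], 0],
    [0, [0, 0, 0], 0]
  ]
}}

```text
time: 20.97
tool_pos: [467.7, -127.7, 5.8]
tcp_rot: [180.0, -0.0, 117.2]
ft_force: [0.3, -0.3, 0.4]
finger_gap: 42.9
grip_force: 0.0
```

Emit:
{"method": "play_rows", "body": {
  "increments": [
    [-1, [0, 0, 0], 0],
    [-1, [0, 0, 0], 0],
    [-1, [0, 0, 0], 0],
    [-1, [0, 0, 0], 0],
    [-1, [0, 0, 0], 0],
    [-1, [0, 0, 0], 0],
    [-1, [0, 0, 0], 0],
    [-1, [0, 0, -10], 0],
    [-1, [0, 0, -20], 0],
    [-1, [0, 0, -20], 0],
    [-1, [0, 0, -20], 0],
    [-1, [0, 0, -20], 0]
  ]
}}

```text
time: 21.97
tool_pos: [467.2, -128.1, 97.0]
tcp_rot: [-180.0, 0.0, 117.2]
ft_force: [0.9, -0.5, 0.2]
finger_gap: 9.4
grip_force: 34.1
```

Emit:
{"method": "play_rows", "body": {
  "increments": [
    [-1, [0, 0, -20], 0],
    [-1, [0, 0, -20], 0],
    [-1, [0, 0, -20], 0],
    [-1, [0, 0, -10], 0],
    [-1, [0, 0, 0], 0],
    [-1, [0, 0, 0], 0]
  ]
}}

```text
time: 22.47
tool_pos: [467.6, -128.2, 165.8]
tcp_rot: [180.0, 0.0, 117.2]
ft_force: [-0.4, 0.4, -0.2]
finger_gap: 9.6
grip_force: 34.1
```

Emit:
{"method": "play_rows", "body": {
  "increments": [
    [-1, [15.7, 16.1, 0], 0],
    [-1, [15.7, 16.1, 0], 0],
    [-1, [15.7, 16.1, 0], 0],
    [-1, [15.7, 16.1, 0], 0],
    [-1, [15.7, 16.1, 0], 0],
    [-1, [15.7, 16.1, 0], 0],
    [-1, [15.7, 16.1, 0], 0],
    [-1, [15.7, 16.1, 0], 0],
    [-1, [15.7, 16.1, 0], 0],
    [-1, [15.7, 16.1, 0], 0],
    [-1, [0, 0, 0], 0]
  ]
}}

```text
time: 23.38
tool_pos: [538.3, 88.4, 163.3]
tcp_rot: [-179.9, -0.1, 117.4]
ft_force: [-0.1, -0.2, -1.0]
finger_gap: 9.4
grip_force: 34.2
```

Emit:
{"method": "play_rows", "body": {
  "increments": [
    [-1, [0, 0, 20], 0],
    [-1, [0, 0, 20], 0],
    [-1, [0, 0, 20], 0],
    [-1, [0, 0, 20], 0],
    [-1, [0, 0, 20], 0],
    [-1, [0, 0, 10], 0],
    [-1, [0, 0, 0], 0],
    [-0.2, [0, 0, 0], 0],
    [-0.2, [0, 0, 0], 0],
    [-0.2, [0, 0, 0], 0],
    [-0.2, [0, 0, 0], 0],
    [-0.2, [0, 0, 0], 0]
  ]
}}

```text
time: 24.38
tool_pos: [539.7, 85.2, 56.7]
tcp_rot: [179.9, 0.0, 117.2]
ft_force: [0.3, 0.3, 0.1]
finger_gap: 34.6
grip_force: 0.0
```

Emit:
{"method": "play_rows", "body": {
  "increments": [
    [-0.2, [0, 0, -20], 0],
    [-0.2, [0, 0, -20], 0],
    [-0.2, [0, 0, -20], 0],
    [-0.2, [0, 0, -20], 0],
    [-0.2, [0, 0, -20], 0],
    [-0.2, [0, 0, -15], 0],
    [-0.2, [0, 0, 0], 0.08],
    [-0.2, [0, 0, 0], 0.1],
    [-0.2, [0, 0, 0], 0.1],
    [-0.2, [0, 0, 0], 0.1],
    [-0.2, [0, 0, 0], 0.1]
  ]
}}

```text
time: 25.3
tool_pos: [539.1, 85.2, 171.2]
tcp_rot: [179.9, -0.0, 89.4]
ft_force: [-0.5, -0.5, 0.1]
finger_gap: 34.1
grip_force: 0.0
```

Emit:
{"method": "play_rows", "body": {
  "increments": [
    [-0.2, [0, 0, 0], 0.1],
    [-0.2, [0, 0, 0], 0.1],
    [-0.2, [0, 0, 0], 0.1],
    [-0.2, [0, 0, 0], 0.1],
    [-0.2, [0, 0, 0], 0.1],
    [0, [0, 0, 0], 0]
  ]
}}

```text
time: 25.8
tool_pos: [539.0, 85.2, 171.1]
tcp_rot: [180.0, -0.0, 60.8]
ft_force: [-0.5, 0.1, -0.5]
finger_gap: 42.3
grip_force: 0.0
```

Emit:
{"method": "play_rows", "body": {
  "increments": [
    [0, [-26.9, 10, 0], 0],
    [0, [-26.9, 10, 0], 0],
    [0, [-26.9, 10, 0], 0],
    [0, [-26.9, 10, 0], 0],
    [0, [-26.9, 10, 0], 0],
    [0, [-26.9, 10, 0], 0],
    [0, [-26.9, 10, 0], 0],
    [0, [-26.9, 10, 0], 0],
    [0, [-26.9, 10, 0], 0],
    [0, [-26.9, 10, 0], 0],
    [0, [-26.9, 10, 0], 0],
    [0, [-26.9, 10, 0], 0]
  ]
}}

```text
time: 26.8
tool_pos: [487.4, -256.8, 171.1]
tcp_rot: [180.0, 0.0, 61.3]
ft_force: [0.7, 0.3, -0.2]
finger_gap: 43.0
grip_force: 0.0
```

```bash
python3 - <<'E'
from h import *
s=sense(); print(s["time"],s["tool_pos"],s["tcp_rot"],s["finger_gap"])
p=snapshot("wrist"); bars(p)
E
```

```text
26.8 [ 487.40852573 -256.82277998  171.05845566] [1.79956525e+02 1.13276333e-03 6.12892698e+01] 42.98027694077468
mask 0.76 [ 488.4 -256.9] [60.  11.4] 61.0 (np.float64(325.0), np.float64(183.0))
```

Aligned. I pick up this bar and drop it in the bin.

Emit:
{"method": "play_rows", "body": {
  "increments": [
    [0, [0.5, 1, 22], 0],
    [0, [0, 0, 22], 0],
    [0, [0, 0, 22], 0],
    [0, [0, 0, 22], 0],
    [0, [0, 0, 20], 0],
    [0, [0, 0, 20], 0],
    [0, [0, 0, 15], 0],
    [0, [0, 0, 12], 0],
    [0, [0, 0, 8], 0],
    [0, [0, 0, 3], 0],
    [0, [0, 0, 0], 0],
    [0, [0, 0, 0], 0]
  ]
}}

```text
time: 27.9
tool_pos: [489.4, -255.7, 5.4]
tcp_rot: [179.9, 0.0, 61.1]
ft_force: [-0.3, -0.1, -0.2]
finger_gap: 42.6
grip_force: 0.0
```

Emit:
{"method": "play_rows", "body": {
  "increments": [
    [-1, [0, 0, 0], 0],
    [-1, [0, 0, 0], 0],
    [-1, [0, 0, 0], 0],
    [-1, [0, 0, 0], 0],
    [-1, [0, 0, 0], 0],
    [-1, [0, 0, 0], 0],
    [-1, [0, 0, 0], 0],
    [-1, [0, 0, -10], 0],
    [-1, [0, 0, -20], 0],
    [-1, [0, 0, -20], 0],
    [-1, [0, 0, -20], 0],
    [-1, [0, 0, -20], 0]
  ]
}}

```text
time: 28.9
tool_pos: [488.6, -255.3, 96.0]
tcp_rot: [-180.0, -0.0, 61.1]
ft_force: [0.6, -0.9, -0.8]
finger_gap: 9.9
grip_force: 34.1
```

Emit:
{"method": "play_rows", "body": {
  "increments": [
    [-1, [0, 0, -20], 0],
    [-1, [0, 0, -20], 0],
    [-1, [0, 0, -20], 0],
    [-1, [0, 0, -15], 0],
    [-1, [0, 0, 0], 0],
    [-1, [0, 0, 0], 0]
  ]
}}

```text
time: 29.4
tool_pos: [489.4, -255.8, 170.9]
tcp_rot: [179.9, 0.0, 61.1]
ft_force: [0.4, -1.1, -0.5]
finger_gap: 9.8
grip_force: 34.1
```

Emit:
{"method": "play_rows", "body": {
  "increments": [
    [-1, [26.9, -10, 0], 0],
    [-1, [26.9, -10, 0], 0],
    [-1, [26.9, -10, 0], 0],
    [-1, [26.9, -10, 0], 0],
    [-1, [26.9, -10, 0], 0],
    [-1, [26.9, -10, 0], 0],
    [-1, [26.9, -10, 0], 0],
    [-1, [26.9, -10, 0], 0],
    [-1, [26.9, -10, 0], 0],
    [-1, [26.9, -10, 0], 0],
    [-1, [26.9, -10, 0], 0],
    [-1, [26.9, -10, 0], 0]
  ]
}}

```text
time: 30.4
tool_pos: [538.8, 86.5, 167.7]
tcp_rot: [-179.9, 0.1, 61.1]
ft_force: [-0.4, -0.5, -0.6]
finger_gap: 10.0
grip_force: 34.2
```

Emit:
{"method": "play_rows", "body": {
  "increments": [
    [-1, [0, 0, 0], 0],
    [-1, [0, 0, 0], 0]
  ]
}}

```text
time: 30.57
tool_pos: [538.9, 86.3, 167.8]
tcp_rot: [-179.9, 0.1, 61.2]
ft_force: [0.4, 0.7, -0.3]
finger_gap: 10.2
grip_force: 34.2
```

Emit:
{"method": "play_rows", "body": {
  "increments": [
    [-1, [0, 0, 20], 0],
    [-1, [0, 0, 20], 0],
    [-1, [0, 0, 20], 0],
    [-1, [0, 0, 20], 0],
    [-1, [0, 0, 20], 0],
    [-1, [0, 0, 10], 0],
    [-1, [0, 0, 0], 0],
    [-0.2, [0, 0, 0], 0],
    [-0.2, [0, 0, 0], 0],
    [-0.2, [0, 0, 0], 0],
    [-0.2, [0, 0, 0], 0],
    [-0.2, [0, 0, 0], 0]
  ]
}}

```text
time: 31.57
tool_pos: [540.8, 85.2, 60.7]
tcp_rot: [179.9, -0.1, 61.1]
ft_force: [-0.4, -0.5, -0.2]
finger_gap: 34.3
grip_force: 0.0
```

Emit:
{"method": "play_rows", "body": {
  "increments": [
    [-0.2, [0, 0, -20], 0],
    [-0.2, [0, 0, -20], 0],
    [-0.2, [0, 0, -20], 0],
    [-0.2, [0, 0, -20], 0],
    [-0.2, [0, 0, -20], 0],
    [-0.2, [0, 0, -20], 0],
    [-0.2, [0, 0, -25], 0],
    [-0.2, [0, 0, -25], 0],
    [-0.2, [0, 0, -25], 0],
    [-0.2, [0, 0, -25], 0],
    [-0.2, [0, 0, -25], 0]
  ]
}}

```text
time: 32.48
tool_pos: [539.8, 85.2, 306.4]
tcp_rot: [180.0, -0.0, 61.1]
ft_force: [0.5, 0.0, -0.5]
finger_gap: 34.0
grip_force: 0.0
```

Emit:
{"method": "play_rows", "body": {
  "increments": [
    [-0.2, [0, 0, 0], -0.09],
    [-0.2, [0, 0, 0], -0.09],
    [-0.2, [0, 0, 0], -0.09],
    [-0.2, [0, 0, 0], -0.09],
    [-0.2, [0, 0, 0], -0.09],
    [-0.2, [0, 0, 0], -0.09],
    [-0.2, [0, 0, 0], -0.09],
    [-0.2, [0, 0, 0], -0.09],
    [-0.2, [0, -10, 0], 0],
    [-0.2, [0, -10, 0], 0],
    [-0.2, [0, -10, 0], 0],
    [-0.2, [0, 0, 0], 0]
  ]
}}

```text
time: 33.48
tool_pos: [509.8, 78.6, 305.3]
tcp_rot: [180.0, 0.0, 102.3]
ft_force: [0.8, 0.0, -0.3]
finger_gap: 34.1
grip_force: 0.0
```

```bash
python3 - <<'E'
from h import *
s=sense(); print(s["time"],s["tool_pos"],s["tcp_rot"],s["finger_gap"])
p=snapshot("wrist"); bars(p); save(p,"w4")
for q in ("handle","lock_hole"):
  for d in pinpoint(q,p)[:2]: print(q,d["p"],w(p,d["xyz"]).round(1))
t=snapshot("top"); 
for q in ("handle",):
  for d in pinpoint(q,t)[:2]: print(q,d["p"],w(t,d["xyz"]).round(1))
for d in pinpoint("bar_0",t): X=w(t,d["xyz"]);print("top bar",d["p"],X.round(1),px(t,X))
a=t["color"][140:250,165:500]; a=cv2.resize(a,None,fx=1.91,fy=1.91)
save({"color":np.vstack([p["color"][:,:],a[:200,:640] if a.shape[1]>=640 else np.pad(a[:200],((0,0),(0,640-a.shape[1]),(0,0)))])},"w4c")
E
```

```text
33.4833 [509.80450083  78.60347724 305.31776558] [1.79962568e+02 1.28925254e-02 1.02323890e+02] 34.11540480414292
mask 0.93 [538.5  80.4] [63.9 14.2] 62.3 (np.float64(344.0), np.float64(167.0))
mask 0.52 [538.2  81.9] [11.7 60.6] 26.1 (np.float64(344.0), np.float64(166.0))
handle 0.6 [681.2 115.1 238. ]
lock_hole 0.66 [494.  190.9  96.5]
top bar 0.48 [535.7  78.8  17.6] [321. 209.]
top bar 0.47 [536.3  81.8   6.7] [320. 210.]
```

View pics/w4c.png

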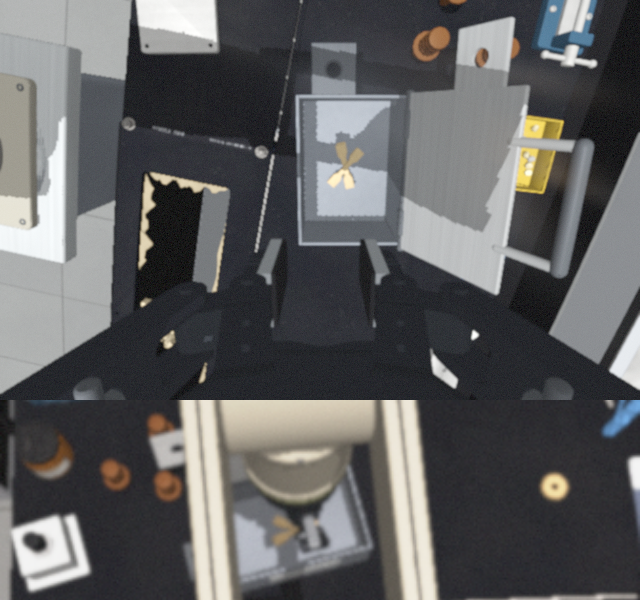

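The wrist view shows all three bars crossed in the bin at (345,165), with the flap leaned back and its handle at (572,205). In the top crop the gear, at (555,487), is alone on the mat. Before going over the handle, I check the clearance to the machine behind it.

```bash
python3 - <<'E'
from h import *
t=snapshot("top"); p=snapshot("wrist")
def ray(p,u,z):
    K=np.array(p["intrinsics"]);T=np.array(p["world_from_camera"])
    a=cv2.undistortPoints(np.array([[[u[0],u[1]]]],float),K,np.array([p["k1"],0,0,0,0.]))[0,0]
    r=T[:3,:3]@np.append(a,1); return (T[:3,3]+r*(z-T[2,3])/r[2]).round(0)
for z in (0,50,100,200,300): print(z,ray(t,(320,80),z),ray(p,(560,350),z),ray(p,(638,180),z))
print(px(t,[723,116,300]),ray(p,(572,205),237))
E
```

```text
0 [889.  67.   0.] [ 967. -143.    0.] [964. 155.   0.]
50 [865.  68.  50.] [ 914. -111.   50.] [912. 154.  50.]
100 [841.  68. 100.] [862. -79. 100.] [860. 153. 100.]
200 [793.  69. 200.] [757. -15. 200.] [755. 150. 200.]
300 [745.  70. 300.] [651.  49. 300.] [650. 147. 300.]
[298.  91.] [676. 122. 237.]
```

Emit:
{"method": "play_rows", "body": {
  "increments": [
    [-0.2, [0, 17.4, 0], 0],
    [-0.2, [0, 17.4, 0], 0],
    [-0.2, [0, 17.4, 0], 0],
    [-0.2, [0, 17.4, 0], 0],
    [-0.2, [0, 17.4, 0], 0],
    [-0.2, [0, 17.4, 0], 0],
    [-0.2, [0, 17.4, 0], 0],
    [-0.2, [0, 17.4, 0], 0],
    [-0.2, [0, 17.4, 0], 0],
    [-0.2, [0, 17.4, 0], 0],
    [-0.2, [0, 0, 0], 0],
    [-0.2, [0, 0, 0], 0]
  ]
}}

```text
time: 34.93
tool_pos: [680.8, 115.9, 303.3]
tcp_rot: [-179.9, -0.0, 102.3]
ft_force: [-0.1, 1.0, -0.2]
finger_gap: 34.1
grip_force: 0.0
```

```bash
python3 - <<'E'
from h import *
s=sense(); print(s["time"],s["tool_pos"],s["tcp_rot"],s["finger_gap"])
p=snapshot("wrist"); save(p,"w5")
for q in ("handle","lock_hole"):
  for d in pinpoint(q,p)[:2]: X=w(p,d["xyz"]); print(q,d["p"],X.round(1),px(p,X))
print(px(p,[680.3,116,235]),px(p,s["tool_pos"]-[0,0,65]))
E
```

```text
34.9333 [680.83000414 115.92525499 303.30527424] [-1.79897934e+02 -1.09490038e-02  1.02326714e+02] 34.08260311387949
handle 0.61 [680.2 115.8 232.4] [323. 214.]
lock_hole 0.77 [492.9 191.8  95. ] [161.  68.]
lock_hole 0.62 [535.7  87.2   6.1] [216. 163.]
[324. 215.] [324. 216.]
```

View pics/w5.png

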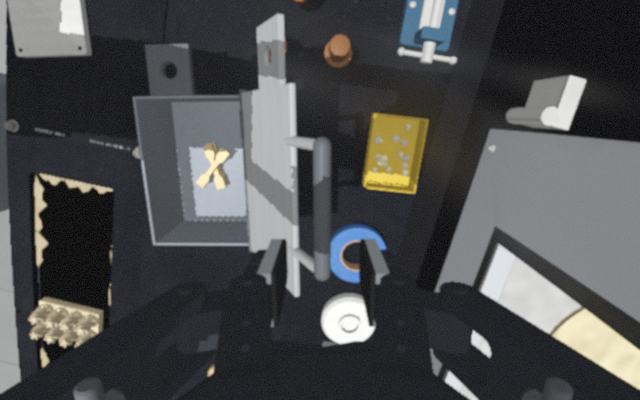

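The bar lies between the fingers at column 322, rows 140–278, so it is aligned. I go down and grip it.

Emit:
{"method": "play_rows", "body": {
  "increments": [
    [-0.2, [0, 0, 10], 0],
    [-0.2, [0, 0, 10], 0],
    [-0.2, [0, 0, 10], 0],
    [-0.2, [0, 0, 10], 0],
    [-0.2, [0, 0, 10], 0],
    [-0.2, [0, 0, 10], 0],
    [-0.2, [0, 0, 10], 0],
    [-0.2, [0, 0, 10], 0],
    [-0.2, [0, 0, 6], 0],
    [-0.2, [0, 0, 0], 0],
    [-0.2, [0, 0, 0], 0]
  ]
}}

```text
time: 36.0
tool_pos: [680.5, 115.8, 218.1]
tcp_rot: [-180.0, -0.0, 102.3]
ft_force: [-0.6, 0.6, -0.2]
finger_gap: 34.7
grip_force: 0.0
```

Emit:
{"method": "play_rows", "body": {
  "increments": [
    [-1, [0, 0, 0], 0],
    [-1, [0, 0, 0], 0],
    [-1, [0, 0, 0], 0],
    [-1, [0, 0, 0], 0],
    [-1, [0, 0, 0], 0],
    [-1, [0, 0, 0], 0],
    [-1, [0, 0, 0], 0],
    [-1, [0, 0, 0], 0],
    [-1, [0, 0, 0], 0]
  ],
  "force": 35
}}

```text
time: 36.75
tool_pos: [681.0, 115.9, 219.3]
tcp_rot: [179.9, 0.0, 102.3]
ft_force: [-2.7, -0.8, 5.1]
finger_gap: 10.5
grip_force: 34.5
```

```bash
python3 - <<'E'
import numpy as np
t=np.linspace(2.1,0,49)
y=np.diff(-164*np.cos(t)).round(1); z=-np.diff(164*np.sin(t)).round(1)
r=[[-1,[0,float(a),float(b)],0] for a,b in zip(y,z)]
for i in range(0,48,12): print(r[i:i+12])
E
```

```text
[[-1, [0, -6.3, -3.5], 0], [-1, [0, -6.4, -3.2], 0], [-1, [0, -6.6, -2.9], 0], [-1, [0, -6.7, -2.6], 0], [-1, [0, -6.8, -2.3], 0], [-1, [0, -6.9, -2.0], 0], [-1, [0, -7.0, -1.7], 0], [-1, [0, -7.0, -1.4], 0], [-1, [0, -7.1, -1.1], 0], [-1, [0, -7.1, -0.8], 0], [-1, [0, -7.2, -0.5], 0], [-1, [0, -7.2, -0.2], 0]]
[[-1, [0, -7.2, 0.1], 0], [-1, [0, -7.2, 0.4], 0], [-1, [0, -7.1, 0.8], 0], [-1, [0, -7.1, 1.1], 0], [-1, [0, -7.0, 1.4], 0], [-1, [0, -7.0, 1.7], 0], [-1, [0, -6.9, 2.0], 0], [-1, [0, -6.8, 2.3], 0], [-1, [0, -6.7, 2.6], 0], [-1, [0, -6.6, 2.9], 0], [-1, [0, -6.4, 3.2], 0], [-1, [0, -6.3, 3.4], 0]]
[[-1, [0, -6.1, 3.7], 0], [-1, [0, -6.0, 4.0], 0], [-1, [0, -5.8, 4.2], 0], [-1, [0, -5.6, 4.5], 0], [-1, [0, -5.4, 4.7], 0], [-1, [0, -5.2, 5.0], 0], [-1, [0, -5.0, 5.2], 0], [-1, [0, -4.7, 5.4], 0], [-1, [0, -4.5, 5.6], 0], [-1, [0, -4.3, 5.8], 0], [-1, [0, -4.0, 6.0], 0], [-1, [0, -3.7, 6.1], 0]]
[[-1, [0, -3.5, 6.3], 0], [-1, [0, -3.2, 6.4], 0], [-1, [0, -2.9, 6.6], 0], [-1, [0, -2.6, 6.7], 0], [-1, [0, -2.3, 6.8], 0], [-1, [0, -2.0, 6.9], 0], [-1, [0, -1.7, 7.0], 0], [-1, [0, -1.4, 7.0], 0], [-1, [0, -1.1, 7.1], 0], [-1, [0, -0.8, 7.1], 0], [-1, [0, -0.5, 7.2], 0], [-1, [0, -0.2, 7.2], 0]]
```

Emit:
{"method": "play_rows", "body": {
  "increments": [
    [-1, [0, -6.3, -3.5], 0],
    [-1, [0, -6.4, -3.2], 0],
    [-1, [0, -6.6, -2.9], 0],
    [-1, [0, -6.7, -2.6], 0],
    [-1, [0, -6.8, -2.3], 0],
    [-1, [0, -6.9, -2.0], 0],
    [-1, [0, -7.0, -1.7], 0],
    [-1, [0, -7.0, -1.4], 0],
    [-1, [0, -7.1, -1.1], 0],
    [-1, [0, -7.1, -0.8], 0],
    [-1, [0, -7.2, -0.5], 0],
    [-1, [0, -7.2, -0.2], 0]
  ]
}}

```text
time: 37.75
tool_pos: [599.5, 98.0, 241.2]
tcp_rot: [180.0, 0.0, 102.3]
ft_force: [1.0, -0.7, 7.4]
finger_gap: 10.4
grip_force: 38.5
```

Emit:
{"method": "play_rows", "body": {
  "increments": [
    [-1, [0, -7.2, 0.1], 0],
    [-1, [0, -7.2, 0.4], 0],
    [-1, [0, -7.1, 0.8], 0],
    [-1, [0, -7.1, 1.1], 0],
    [-1, [0, -7.0, 1.4], 0],
    [-1, [0, -7.0, 1.7], 0],
    [-1, [0, -6.9, 2.0], 0],
    [-1, [0, -6.8, 2.3], 0],
    [-1, [0, -6.7, 2.6], 0],
    [-1, [0, -6.6, 2.9], 0],
    [-1, [0, -6.4, 3.2], 0],
    [-1, [0, -6.3, 3.4], 0]
  ]
}}

```text
time: 38.75
tool_pos: [519.0, 80.6, 218.3]
tcp_rot: [-180.0, -0.0, 102.3]
ft_force: [0.9, -2.0, 0.7]
finger_gap: 10.2
grip_force: 38.3
```

Emit:
{"method": "play_rows", "body": {
  "increments": [
    [-1, [0, -6.1, 3.7], 0],
    [-1, [0, -6.0, 4.0], 0],
    [-1, [0, -5.8, 4.2], 0],
    [-1, [0, -5.6, 4.5], 0],
    [-1, [0, -5.4, 4.7], 0],
    [-1, [0, -5.2, 5.0], 0],
    [-1, [0, -5.0, 5.2], 0],
    [-1, [0, -4.7, 5.4], 0],
    [-1, [0, -4.5, 5.6], 0],
    [-1, [0, -4.3, 5.8], 0],
    [-1, [0, -4.0, 6.0], 0],
    [-1, [0, -3.7, 6.1], 0]
  ]
}}

```text
time: 39.75
tool_pos: [460.3, 67.8, 158.0]
tcp_rot: [-180.0, -0.0, 102.3]
ft_force: [1.3, -0.6, -4.3]
finger_gap: 10.5
grip_force: 38.4
```

Emit:
{"method": "play_rows", "body": {
  "increments": [
    [-1, [0, -1.7, 3.2], 0],
    [-1, [0, -1.7, 3.2], 0],
    [-1, [0, -1.6, 3.2], 0],
    [-1, [0, -1.6, 3.2], 0],
    [-1, [0, -1.5, 3.3], 0],
    [-1, [0, -1.4, 3.3], 0],
    [-1, [0, -1.3, 3.4], 0],
    [-1, [0, -1.3, 3.4], 0],
    [-1, [0, -1.2, 3.4], 0],
    [-1, [0, -1.1, 3.4], 0],
    [-1, [0, -1, 3.5], 0],
    [-1, [0, -1, 3.5], 0]
  ]
}}

```text
time: 40.75
tool_pos: [444.6, 64.4, 118.2]
tcp_rot: [-180.0, -0.0, 102.3]
ft_force: [-4.4, -0.7, 0.6]
finger_gap: 10.5
grip_force: 39.8
```

Emit:
{"method": "play_rows", "body": {
  "increments": [
    [-1, [0, -0.8, 3.5], 0],
    [-1, [0, -0.8, 3.5], 0],
    [-1, [0, -0.7, 3.5], 0],
    [-1, [0, -0.6, 3.5], 0],
    [-1, [0, -0.5, 3.5], 0],
    [-1, [0, -0.5, 3.5], 0],
    [-1, [0, -0.4, 3.5], 0],
    [-1, [0, -0.3, 3], 0],
    [-1, [0, -0.3, 3], 0],
    [-1, [0, -0.2, 3], 0],
    [-1, [0, -0.1, 2], 0],
    [-1, [0, 0, 2], 0]
  ]
}}

```text
time: 41.75
tool_pos: [438.9, 63.1, 80.3]
tcp_rot: [-179.9, -0.0, 102.3]
ft_force: [-6.9, -1.5, -1.6]
finger_gap: 10.4
grip_force: 40.9
```

Emit:
{"method": "play_rows", "body": {
  "increments": [
    [-1, [0, 0, 1], 0],
    [-1, [0, 0, 1], 0],
    [-1, [0, 0, 1], 0],
    [-1, [0, 0, 0], 0]
  ]
}}

```text
time: 42.08
tool_pos: [438.8, 63.1, 77.1]
tcp_rot: [-179.9, -0.0, 102.3]
ft_force: [-6.0, -2.1, -3.5]
finger_gap: 10.4
grip_force: 41.0
```

Emit:
{"method": "play_rows", "body": {
  "increments": [
    [-1, [0, 0, 0.8], 0],
    [-1, [0, 0, 0.8], 0],
    [-1, [0, 0, 0], 0],
    [-1, [0, 0, 0], 0]
  ]
}}

```text
time: 42.42
tool_pos: [438.8, 63.1, 75.6]
tcp_rot: [-179.9, -0.0, 102.3]
ft_force: [-6.4, -2.3, -3.0]
finger_gap: 10.4
grip_force: 41.0
```

Emit:
{"method": "play_rows", "body": {
  "increments": [
    [-1, [0, 0, 0.8], 0],
    [-1, [0, 0, 0.8], 0],
    [-1, [0, 0, 0], 0],
    [-1, [0, 0, 0], 0]
  ]
}}

```text
time: 42.75
tool_pos: [438.7, 63.1, 74.0]
tcp_rot: [-179.9, -0.0, 102.3]
ft_force: [-5.8, -1.5, -1.6]
finger_gap: 10.3
grip_force: 41.0
```

Emit:
{"method": "play_rows", "body": {
  "increments": [
    [-1, [0, 0, 1], 0],
    [-1, [0, 0, 1], 0],
    [-1, [0, 0, 0], 0],
    [-1, [0, 0, 0], 0]
  ]
}}

```text
time: 43.08
tool_pos: [438.8, 63.1, 72.3]
tcp_rot: [-179.9, -0.0, 102.3]
ft_force: [-8.0, -2.0, 0.9]
finger_gap: 10.6
grip_force: 41.3
```

```bash
python3 - <<'E'
from h import *
p=snapshot("wrist"); save(p,"w6")
for q in ("handle","lock_hole"):
  for d in pinpoint(q,p)[:2]: X=w(p,d["xyz"]); print(q,d["p"],X.round(1),px(p,X))
E
```

```text
handle 0.94 [438.8  63.2  92.9] [325. 278.]
```

View pics/w6.png

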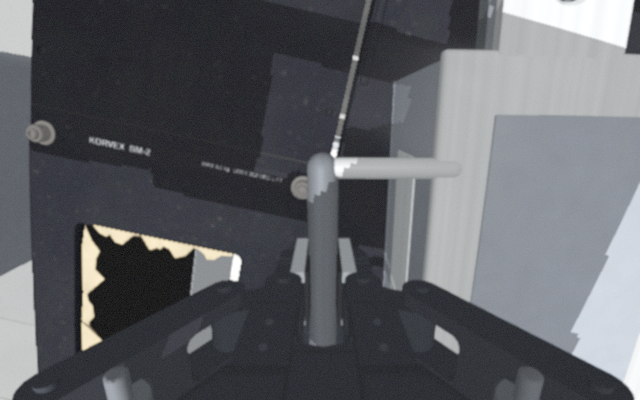

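The wrist view shows the flap looking shut, with the handle at (322,250) gripped and the arm level. I press a little more to confirm it is seated.

Emit:
{"method": "play_rows", "body": {
  "increments": [
    [-1, [0, 0, 1], 0],
    [-1, [0, 0, 1], 0],
    [-1, [0, 0, 1], 0],
    [-1, [0, 0, 0], 0],
    [-1, [0, 0, 0], 0]
  ]
}}

```text
time: 43.65
tool_pos: [438.8, 63.1, 70.0]
tcp_rot: [-179.9, -0.0, 102.3]
ft_force: [-12.6, -1.9, 8.0]
finger_gap: 10.6
grip_force: 42.3
```

Emit:
{"method": "play_rows", "body": {
  "increments": [
    [-1, [0, 0, 1], 0],
    [-1, [0, 0, 1], 0],
    [-1, [0, 0, 0], 0],
    [-1, [0, 0, 0], 0]
  ]
}}

```text
time: 43.98
tool_pos: [438.8, 63.1, 68.6]
tcp_rot: [-179.9, -0.0, 102.3]
ft_force: [-15.3, -3.0, 14.3]
finger_gap: 10.5
grip_force: 42.9
```

Emit:
{"method": "play_rows", "body": {
  "increments": [
    [-1, [0, 0, -1], 0],
    [-1, [0, 0, -1], 0],
    [-0.2, [0, 0, 0], 0],
    [-0.2, [0, 0, 0], 0],
    [-0.2, [0, 0, 0], 0],
    [-0.2, [0, 0, 0], 0],
    [-0.2, [0, 0, 0], 0],
    [-0.2, [0, 0, -5], 0],
    [-0.2, [0, 0, -10], 0],
    [-0.2, [0, 0, -15], 0],
    [-0.2, [0, 0, -15], 0],
    [-0.2, [0, 0, -15], 0]
  ]
}}

```text
time: 44.98
tool_pos: [440.0, 63.3, 131.6]
tcp_rot: [180.0, 0.0, 102.3]
ft_force: [-0.4, 1.1, 0.1]
finger_gap: 34.2
grip_force: 0.0
```

Emit:
{"method": "play_rows", "body": {
  "increments": [
    [-0.2, [0, 0, -25], 0],
    [-0.2, [0, 0, -25], 0],
    [-0.2, [0, 0, -25], 0],
    [-0.2, [0, 0, -10], 0],
    [-0.2, [0, 0, 0], 0]
  ]
}}

```text
time: 45.4
tool_pos: [441.8, 63.3, 218.9]
tcp_rot: [179.6, 0.1, 102.3]
ft_force: [0.4, 0.8, -0.3]
finger_gap: 34.1
grip_force: 0.0
```

Emit:
{"method": "play_rows", "body": {
  "increments": [
    [0.2, [26.2, 13, 0], 0],
    [0.2, [26.2, 13, 0], 0],
    [0.2, [26.2, 13, 0], 0],
    [0.2, [26.2, 13, 0], 0],
    [0.2, [26.2, 13, 0], 0],
    [0.2, [26.2, 13, 0], 0],
    [0.2, [26.2, 13, 0], 0],
    [0.2, [26.2, 13, 0], 0],
    [0.2, [26.2, 13, 0], 0],
    [0.2, [26.2, 13, 0], 0],
    [0.2, [26.2, 13, 0], 0],
    [0.2, [26.2, 13, 0], 0]
  ]
}}

```text
time: 46.4
tool_pos: [524.6, 404.7, 212.6]
tcp_rot: [-179.9, 0.1, 102.3]
ft_force: [0.6, 0.3, 0.7]
finger_gap: 51.0
grip_force: 0.0
```

```bash
python3 - <<'E'
from h import *
s=sense(); print(s["time"],s["tool_pos"],s["tcp_rot"],s["finger_gap"])
for k in range(2):
  p=snapshot("wrist")
  for q in ("lock_pin","pin_stand"):
    for d in pinpoint(q,p)[:3]: X=w(p,d["xyz"]); print(q,round(d["p"],2),X.round(1),px(p,X))
save(p,"w7"); print(px(p,[524.5,404.5,105]),px(p,[524.5,404.5,62]))
t=snapshot("top")
for q in ("handle","lock_hole","lock_pin"):
    for d in pinpoint(q,t)[:4]: X=w(t,d["xyz"]); print(q,round(d["p"],2),X.round(1),px(t,X))
E
```

```text
46.4 [524.58184594 404.71829922 212.60705634] [-1.79854514e+02  5.75973073e-02  1.02323366e+02] 51.00064138511234
lock_pin 0.71 [529.4 402.7  62.1] [329. 191.]
lock_pin 0.63 [611.9 310.8  49.3] [386. 288.]
pin_stand 0.9 [523.1 403.4  -0.6] [323. 177.]
lock_pin 0.86 [590.2 239.6  43.8] [350. 337.]
lock_pin 0.81 [527.  401.6  60.8] [327. 192.]
lock_pin 0.6 [611.4 306.3  49.8] [385. 292.]
pin_stand 0.69 [525.7 400.6  -1.7] [325. 180.]
[325. 201.] [325. 189.]
handle 0.56 [436.4  64.7  93.3] [329. 245.]
lock_hole 0.57 [498.6 189.5  93.1] [274. 221.]
lock_pin 0.67 [614.8 307.3  50. ] [226. 179.]
lock_pin 0.6 [593.3 244.2  50.3] [252. 186.]
lock_pin 0.58 [668.9 248.7  48.4] [250. 157.]
lock_pin 0.56 [522.9 402.   63.3] [185. 217.]
```

View pics/w7.png

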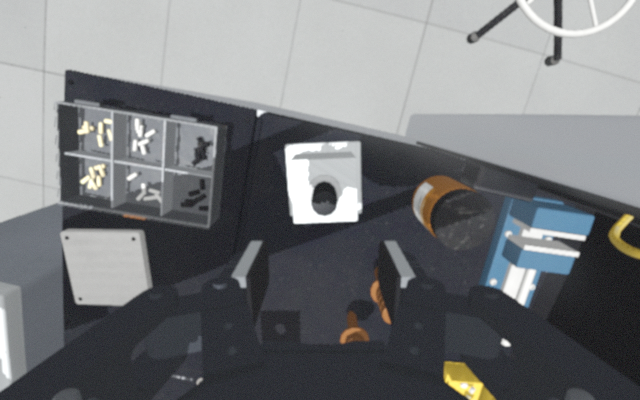

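The wrist view shows the black pin grip on the white stand, its top at about (324,204). The prediction was (325,201), so it is within 1–2 mm. The brown look-alikes are at (353,330) and (380,300). The side wall is close on the camera side, so I turn the tool 90° so the camera faces the robot.

Emit:
{"method": "play_rows", "body": {
  "increments": [
    [0.2, [-1.4, -0.4, 0], -0.12],
    [0.2, [0, 0, 0], -0.12],
    [0.2, [0, 0, 0], -0.12],
    [0.2, [0, 0, 0], -0.12],
    [0.2, [0, 0, 0], -0.12],
    [0.2, [0, 0, 0], -0.12],
    [0.2, [0, 0, 0], -0.12],
    [0.2, [0, 0, 0], -0.12],
    [0.2, [0, 0, 0], -0.12],
    [0.2, [0, 0, 0], -0.12],
    [0.2, [0, 0, 0], -0.12],
    [0.2, [0, 0, 0], -0.12]
  ]
}}

```text
time: 47.9
tool_pos: [525.2, 401.7, 215.5]
tcp_rot: [180.0, 0.0, -174.9]
ft_force: [0.3, -0.4, -0.6]
finger_gap: 51.3
grip_force: 0.0
```

Emit:
{"method": "play_rows", "body": {
  "increments": [
    [0.2, [0, 0, 10], -0.12],
    [0.2, [0, 0, 10], 0],
    [0.2, [0, 0, 10], 0],
    [0.2, [0, 0, 10], 0],
    [0.2, [0, 0, 10], 0],
    [0.2, [0, 0, 10], 0],
    [0.2, [0, 0, 0], 0],
    [0.2, [0, 0, 0], 0]
  ]
}}

```text
time: 48.57
tool_pos: [524.4, 401.8, 153.6]
tcp_rot: [-180.0, -0.1, -168.3]
ft_force: [-1.0, -0.3, -0.0]
finger_gap: 51.1
grip_force: 0.0
```

```bash
python3 - <<'E'
from h import *
s=sense(); print(s["time"],s["tool_pos"],s["tcp_rot"],s["finger_gap"])
p=snapshot("wrist")
for q in ("lock_pin","pin_stand"):
    for d in pinpoint(q,p)[:2]: X=w(p,d["xyz"]); print(q,round(d["p"],2),X.round(1),px(p,X))
save({"color":p["color"][100:300,200:460].repeat(2,0).repeat(2,1)},"w8"); print(px(p,[524.5,403.3,105]),px(p,[524.5,403.3,62]))
E
```

```text
48.5667 [524.41734962 401.84931023 153.63784775] [-1.79951447e+02 -1.20270610e-01 -1.68339017e+02] 51.14999509833151
lock_pin 0.65 [590.  242.5  47.5] [119. 238.]
lock_pin 0.59 [527.4 401.5  59.9] [321. 209.]
pin_stand 0.81 [5.24e+02 4.00e+02 2.00e-01] [320. 187.]
[324. 225.] [324. 206.]
```

View pics/w8.png

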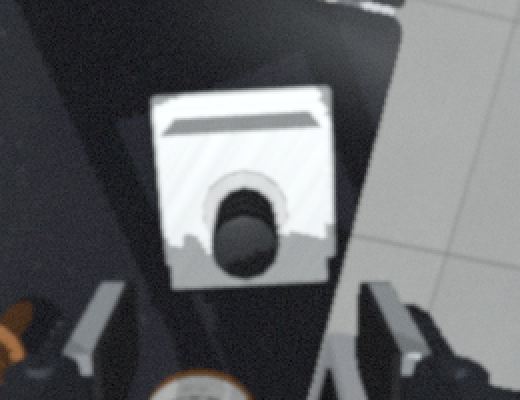

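The crop shows the black grip at full-image pixel (323,222), predicted (324,225), centred between the fingers. I go down and grip it.

Emit:
{"method": "play_rows", "body": {
  "increments": [
    [0.2, [0.5, 0.7, 10], 0],
    [0.2, [0, 0, 10], 0],
    [0.2, [0, 0, 10], 0],
    [0.2, [0, 0, 10], 0],
    [0.2, [0, 0, 10], 0],
    [0.2, [0, 0, 10], 0],
    [0.2, [0, 0, 10], 0],
    [0.2, [0, 0, 10], 0],
    [0.2, [0, 0, 0], 0],
    [0.2, [0, 0, 0], 0]
  ]
}}

```text
time: 49.55
tool_pos: [523.8, 402.4, 73.8]
tcp_rot: [-180.0, -0.1, -168.3]
ft_force: [0.6, 0.8, -0.4]
finger_gap: 51.0
grip_force: 0.0
```

Emit:
{"method": "play_rows", "body": {
  "increments": [
    [-1, [0, 0, 0], 0],
    [-1, [0, 0, 0], 0],
    [-1, [0, 0, 0], 0],
    [-1, [0, 0, 0], 0],
    [-1, [0, 0, 0], 0],
    [-1, [0, 0, 0], 0],
    [-1, [0, 0, 0], 0],
    [-1, [0, 0, 0], 0]
  ],
  "force": 60
}}

```text
time: 50.22
tool_pos: [525.2, 403.3, 76.2]
tcp_rot: [180.0, 0.1, -168.3]
ft_force: [0.3, -0.6, 5.5]
finger_gap: 20.3
grip_force: 59.0
```

Emit:
{"method": "play_rows", "body": {
  "increments": [
    [-1, [0, 0, -5], 0],
    [-1, [0, 0, -5], 0],
    [-1, [0, 0, -10], 0],
    [-1, [0, 0, -10], 0],
    [-1, [0, 0, -15], 0],
    [-1, [0, 0, -15], 0],
    [-1, [0, 0, -15], 0],
    [-1, [0, 0, -15], 0],
    [-1, [0, 0, -15], 0],
    [-1, [0, 0, -15], 0],
    [-1, [0, 0, -5], 0],
    [-1, [0, 0, 0], 0]
  ]
}}

```text
time: 51.22
tool_pos: [525.4, 403.6, 203.0]
tcp_rot: [179.9, 0.2, -168.3]
ft_force: [-0.0, 0.1, -1.0]
finger_gap: 20.3
grip_force: 58.8
```

Emit:
{"method": "play_rows", "body": {
  "increments": [
    [-1, [1, -17, 0], 0],
    [-1, [1, -17, 0], 0],
    [-1, [1, -17, 0], 0],
    [-1, [1, -17, 0], 0],
    [-1, [1, -17, 0], 0],
    [-1, [1, -17, 0], 0],
    [-1, [1, -17, 0], 0],
    [-1, [1, -17, 0], 0],
    [-1, [1, -17, 0], 0],
    [-1, [1, -17, 0], 0],
    [-1, [1, -17, 0], 0],
    [-1, [0, -15, 0], 0]
  ]
}}

```text
time: 52.22
tool_pos: [554.2, 200.3, 199.2]
tcp_rot: [-180.0, -0.1, -168.4]
ft_force: [-0.5, -0.2, -1.4]
finger_gap: 19.8
grip_force: 58.9
```

Emit:
{"method": "play_rows", "body": {
  "increments": [
    [-1, [0, 0, 0], 0],
    [-1, [0, 0, 0], 0],
    [-1, [0, 0, 0], 0]
  ]
}}

```text
time: 52.47
tool_pos: [554.3, 202.5, 199.6]
tcp_rot: [180.0, -0.0, -168.4]
ft_force: [0.5, -0.2, -1.6]
finger_gap: 20.5
grip_force: 59.0
```

```bash
python3 - <<'E'
from h import *
s=sense(); print(s["time"],s["tool_pos"],s["tcp_rot"],s["finger_gap"])
p=snapshot("wrist"); save(p,"w9")
for q in ("lock_hole","lock_pin"):
    for d in pinpoint(q,p)[:2]: X=w(p,d["xyz"]); print(q,round(d["p"],2),X.round(1),px(p,X))
print(px(p,[496.3,189.6,95.5]),px(p,s["tool_pos"]-[0,0,64]))
import pickle; pickle.dump(p,open("w9.pkl","wb"))
E
```

```text
52.4667 [554.33687856 202.46491309 199.60254013] [ 1.79981011e+02 -3.63565682e-02 -1.68352345e+02] 20.542718476794015
lock_hole 0.82 [493.4 190.9  99.9] [323. 120.]
lock_pin 0.97 [591.7 238.1  45.3] [350. 231.]
lock_pin 0.73 [610.7 307.5  50.7] [415. 264.]
[321. 124.] [322. 217.]
```

View pics/w9.png

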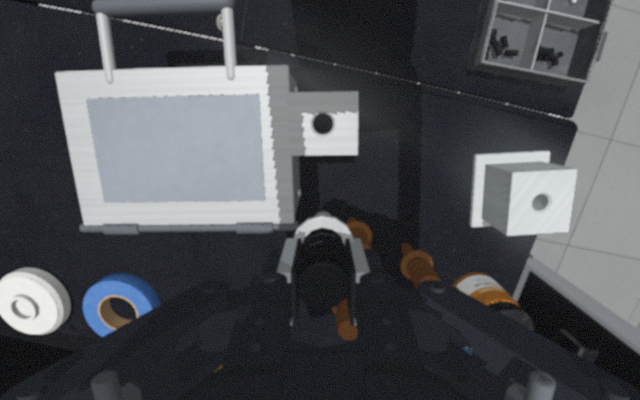

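```bash
python3 - <<'E'
import numpy as np,cv2,pickle
p=pickle.load(open("w9.pkl","rb"))
g=cv2.cvtColor(p["color"],cv2.COLOR_RGB2GRAY); r=g[108:140,305:341]; m=(r<70).astype(np.uint8)
n,l,st,c=cv2.connectedComponentsWithStats(m); 
K=np.array(p["intrinsics"]);T=np.array(p["world_from_camera"])
for i in range(1,n):
    if st[i,4]<60: continue
    u=c[i]+[305,108]; a=cv2.undistortPoints(u.reshape(1,1,2),K,np.array([p["k1"],0,0,0,0.]))[0,0]
    d=T[:3,:3]@np.append(a,1); print(st[i],u,(T[:3,3]+d*(95.5-T[2,3])/d[2]).round(1))
# tip blob
h=cv2.resize(p["color"][190:290,270:380],None,fx=6,fy=6,interpolation=2); cv2.imwrite("pics/tip.png",h[:,:,::-1])
for z in (130,136,142): print(z)
E
```

```text
[  9   6  18  19 268] [322.46641791 123.17910448] [495.5 190.8  95.5]
130
136
142
```

View pics/tip.png

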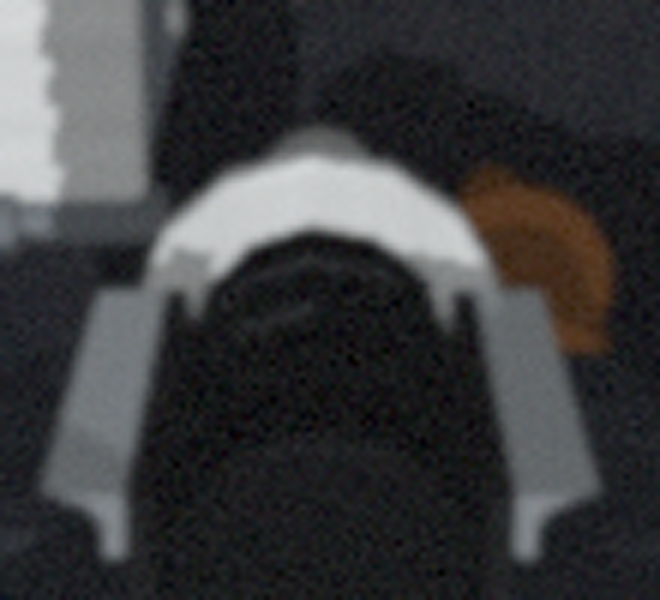

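```bash
python3 - <<'E'
import numpy as np,pickle
from h import px
p=pickle.load(open("w9.pkl","rb"))
t=np.array([554.34,202.46,199.6]); a=np.radians(191.65); x=np.array([np.cos(a),np.sin(a),0]); y=np.array([np.sin(a),-np.cos(a),0])
for e in (-1,0,1,2):
  E=[px(p,t+x*(e+16*np.cos(f))+y*16*np.sin(f)+[0,0,-12])for f in np.linspace(-1,1,41)]
  print(e,min(v[1] for v in E), px(p,t+x*(e+6)+[0,0,-62]),px(p,t+x*(e+5)+[0,0,-50]))
E
```

```text
-1 220.0 [322. 210.] [322. 218.]
0 218.0 [322. 209.] [322. 216.]
1 216.0 [322. 208.] [322. 214.]
2 214.0 [322. 206.] [322. 213.]
```

The flap is shut in the w9 view: handle at the top left, and the hole in the tongue at (322,123), which gives (495.5, 190.8). The pin sits about 1 mm towards tool +x in the fingers. I move over the hole with that correction.

Emit:
{"method": "play_rows", "body": {
  "increments": [
    [-1, [9.8, 0, 0], 0],
    [-1, [9.8, 0, 0], 0],
    [-1, [9.8, 0, 0], 0],
    [-1, [9.8, 0, 0], 0],
    [-1, [9.8, 0, 0], 0],
    [-1, [9.7, 0, 0], 0],
    [-1, [0, 0, 10], 0],
    [-1, [0, 0, 10], 0],
    [-1, [0, 0, 10], 0],
    [-1, [0, 0, 0], 0],
    [-1, [0, 0, 0], 0],
    [-1, [0, 0, 0], 0]
  ]
}}

```text
time: 53.62
tool_pos: [497.2, 190.9, 169.7]
tcp_rot: [-180.0, -0.0, -168.3]
ft_force: [0.7, -0.5, -1.4]
finger_gap: 20.0
grip_force: 59.0
```

```bash
python3 - <<'E'
from h import *
s=sense(); print(s["time"],s["tool_pos"],s["tcp_rot"],s["ft_force"])
p=snapshot("wrist"); cv2.imwrite("pics/w10.png",cv2.resize(p["color"][160:300,250:400],None,fx=4,fy=4,interpolation=2)[:,:,::-1])
print(px(p,[495.5,190.8,95.5]))
E
```

```text
53.6167 [497.24519045 190.9084589  169.65047744] [-1.79995974e+02 -4.13196408e-02 -1.68300327e+02] [ 0.66892092 -0.45264133 -1.44584166]
[322. 210.]
```

View pics/w10.png

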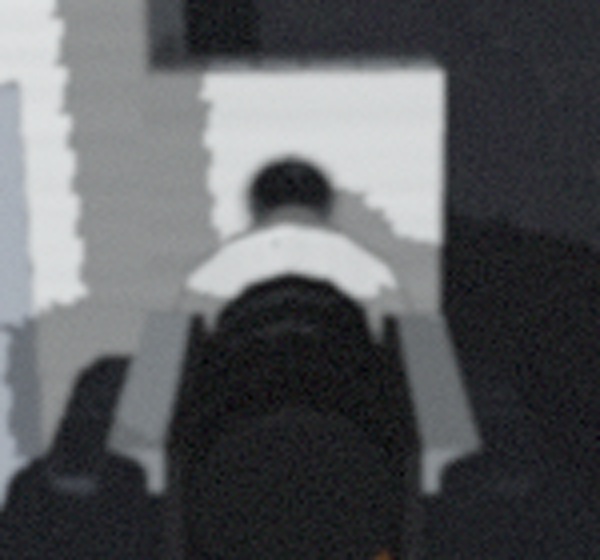

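The crop shows the hole at about (291,185) and the pin tip just behind it, about 0.5 mm too far right. I correct that and go down slowly.

Emit:
{"method": "play_rows", "body": {
  "increments": [
    [-1, [0, -0.5, 2], 0],
    [-1, [0, 0, 3], 0],
    [-1, [0, 0, 3], 0],
    [-1, [0, 0, 3], 0],
    [-1, [0, 0, 3], 0],
    [-1, [0, 0, 3], 0],
    [-1, [0, 0, 0], 0],
    [-1, [0, 0, 0], 0]
  ]
}}

```text
time: 54.33
tool_pos: [497.0, 190.3, 152.6]
tcp_rot: [-180.0, -0.0, -168.3]
ft_force: [0.5, -0.6, -1.8]
finger_gap: 20.2
grip_force: 59.0
```

Emit:
{"method": "play_rows", "body": {
  "increments": [
    [-1, [0, 0, 2.5], 0],
    [-1, [0, 0, 2.5], 0],
    [-1, [0, 0, 2.5], 0],
    [-1, [0, 0, 2.5], 0],
    [-1, [0, 0, 0], 0],
    [-1, [0, 0, 0], 0]
  ]
}}

```text
time: 54.83
tool_pos: [497.0, 190.3, 142.7]
tcp_rot: [-180.0, -0.0, -168.3]
ft_force: [-0.2, -0.0, -1.2]
finger_gap: 20.4
grip_force: 59.0
```

Emit:
{"method": "play_rows", "body": {
  "increments": [
    [-1, [0, 0, 3], 0],
    [-1, [0, 0, 3], 0],
    [-1, [0, 0, 3], 0],
    [-1, [0, 0, 3], 0],
    [-1, [0, 0, 3], 0],
    [-1, [0, 0, 0], 0],
    [-1, [0, 0, 0], 0]
  ]
}}

```text
time: 55.42
tool_pos: [497.0, 190.3, 127.6]
tcp_rot: [-180.0, -0.0, -168.3]
ft_force: [-0.1, 0.0, -1.8]
finger_gap: 20.2
grip_force: 59.0
```

Through both holes without contact. I continue until the flange seats at about z 111.

Emit:
{"method": "play_rows", "body": {
  "increments": [
    [-1, [0, 0, 3], 0],
    [-1, [0, 0, 3], 0],
    [-1, [0, 0, 3], 0],
    [-1, [0, 0, 2], 0],
    [-1, [0, 0, 2], 0],
    [-1, [0, 0, 0], 0],
    [-1, [0, 0, 0], 0]
  ]
}}

```text
time: 56.0
tool_pos: [497.1, 190.4, 114.8]
tcp_rot: [-180.0, -0.0, -168.3]
ft_force: [0.9, -0.1, -2.2]
finger_gap: 19.9
grip_force: 59.0
```

Emit:
{"method": "play_rows", "body": {
  "increments": [
    [-1, [0, 0, 1], 0],
    [-1, [0, 0, 1], 0],
    [-1, [0, 0, 1], 0],
    [-1, [0, 0, 0], 0],
    [-1, [0, 0, 0], 0]
  ]
}}

```text
time: 56.42
tool_pos: [497.2, 190.4, 111.9]
tcp_rot: [-180.0, -0.0, -168.3]
ft_force: [-0.3, 0.4, -1.0]
finger_gap: 20.3
grip_force: 59.0
```

Emit:
{"method": "play_rows", "body": {
  "increments": [
    [-1, [0, 0, 1], 0],
    [-1, [0, 0, 1], 0],
    [-1, [0, 0, 0], 0],
    [-1, [0, 0, 0], 0]
  ]
}}

```text
time: 56.75
tool_pos: [497.5, 190.5, 111.0]
tcp_rot: [180.0, 0.0, -168.3]
ft_force: [-3.8, -1.1, 6.3]
finger_gap: 20.2
grip_force: 59.9
```

Emit:
{"method": "play_rows", "body": {
  "increments": [
    [-1, [0, 0, 1], 0],
    [-1, [0, 0, 1], 0],
    [-1, [0, 0, 0], 0],
    [-1, [0, 0, 0], 0]
  ]
}}

```text
time: 57.08
tool_pos: [497.6, 190.5, 110.4]
tcp_rot: [-180.0, 0.1, -168.3]
ft_force: [-9.8, -3.3, 18.4]
finger_gap: 20.4
grip_force: 61.1
```

Seated: 18 N at the expected height. I ease off, release, rise and check.

Emit:
{"method": "play_rows", "body": {
  "increments": [
    [-1, [0, 0, -1.5], 0],
    [-1, [0, 0, 0], 0],
    [0, [0, 0, 0], 0],
    [0, [0, 0, 0], 0],
    [0, [0, 0, 0], 0],
    [0, [0, 0, 0], 0],
    [0, [0, 0, 0], 0],
    [0, [0, 0, -5], 0],
    [0, [0, 0, -10], 0],
    [0, [0, 0, -15], 0],
    [0, [0, 0, -20], 0],
    [0, [0, 0, -20], 0]
  ]
}}

```text
time: 58.08
tool_pos: [497.0, 190.3, 180.9]
tcp_rot: [-180.0, -0.0, -168.3]
ft_force: [-0.5, 0.0, 0.0]
finger_gap: 42.8
grip_force: 0.0
```

Emit:
{"method": "play_rows", "body": {
  "increments": [
    [0, [0, 0, -20], 0],
    [0, [-10, 0, -20], 0],
    [0, [-10, 0, -20], 0],
    [0, [-10, 0, 0], 0],
    [0, [-10, 0, 0], 0],
    [0, [0, 0, 0], 0],
    [0, [0, 0, 0], 0]
  ]
}}

```text
time: 58.67
tool_pos: [536.4, 198.5, 240.0]
tcp_rot: [-180.0, 0.0, -168.3]
ft_force: [-0.8, -0.0, -0.8]
finger_gap: 42.9
grip_force: 0.0
```

```bash
python3 - <<'E'
from h import *
s=sense(); print(s["time"],s["tool_pos"],s["ft_force"],s["finger_gap"])
p=snapshot("wrist"); save(p,"w11")
for q in ("lock_pin","handle"):
    for d in pinpoint(q,p)[:3]: X=w(p,d["xyz"]); print(q,round(d["p"],2),X.round(1),px(p,X))
E
```

```text
58.6667 [536.44901826 198.47609522 239.9769197 ] [-0.75929828 -0.02578123 -0.76208844] 42.94109513625237
lock_pin 0.93 [592.1 242.5  44.9] [351. 235.]
lock_pin 0.86 [608.5 307.9  48.6] [405. 261.]
lock_pin 0.79 [668.1 253.2  44. ] [345. 296.]
handle 0.74 [435.5  61.   92.9] [184.  41.]
handle 0.61 [537.   84.1   3.8] [226. 153.]
handle 0.54 [500.7 190.6  93.9] [322. 149.]
```

View pics/w11.png

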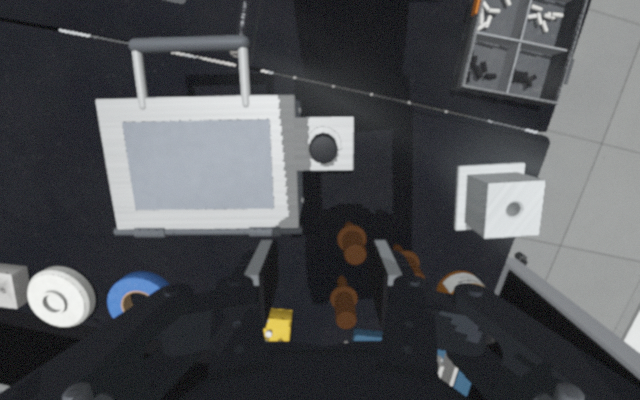

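The flap is shut and the black pin stands in the tongue at (323,148) with its flange flat. The stand is empty and the look-alikes are untouched, so I hand in.

```bash
python3 -c "
from bench import *
print(hand_in())"
```

```text
the job is handed in; nothing more can be done
None
```

All three test bars are in the bin, the flap was eased shut by its handle, the lock pin is pushed fully home, the gear was left alone, and the job is handed in; the hand-in gave no verdict.

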